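# Stow the dismantled microscope stands

### The job

Stow the dismantled microscope stands: lay the two long posts centred in the two V-notches of the fixed metal cradle and lock them by standing one white chock frame over them, its corner posts on those of the cradle; only then lay the short post or posts (one or two) centred in that frame's V-notches and lock them with the second frame stood on top in the same way. Put every eyepiece that is there in the square bin and every clamp block in the long bin, at any time, and leave the wire spool, the carton and the circuit board alone.

Things in the scene. Friction and masses are not known exactly. Their poses are not given: they have to be found in the camera images.
- cradle: fixed grey metal cradle on the bench, built just like a chock frame (96 x 184 x 49.1 mm, four corner posts, two toothed strips across y at x +-40 with upward V-notches at y +-44, and a central bar along x); on a thin dark plate. Origin: centre of its underside at bench height; posts laid in it point along its x; z up.
- low_left (a point): where the centre of a long post lies when seated in the cradle's notch at +y, 48.4 mm above the bench; axes as the cradle's
- low_right (a point): where the centre of a long post lies when seated in the cradle's notch at -y, 48.4 mm above the bench; axes as the cradle's
- seat_lower (a point): where the centre of the first chock frame is when it stands on the cradle (73.7 mm above the bench; the frame's notches then clear the posts by 1.5 mm); axes as the cradle's
- up_left (a point): where the centre of a short post lies when seated in the first chock frame's notch at +y, 97.5 mm above the bench; axes as the cradle's
- up_right (a point): where the centre of a short post lies when seated in the first chock frame's notch at -y, 97.5 mm above the bench; axes as the cradle's
- seat_upper (a point): where the centre of the second chock frame is when it stands on the first (122.8 mm above the bench); axes as the cradle's
- chock_a_center (a point): white plastic chock frame, 96 (x) x 184 (y) x 49.1 mm tall: four 16 mm square corner posts (at x +-40, y +-84) on which it stands, two toothed cross strips (14 mm thick, at x +-40, along y) with 90 degree V-notches 13 mm deep at y +-44 above and below, and a central grip bar along x. Same turned half round. Two alike, one on the other at the start; either may go first. Point: its centre.
- chock_b_center (a point): second chock frame, like chock_a, 0.16 kg. Grip bar: 10 mm wide in y, 66 mm free length, from 13 mm below to 13 mm above mid height; pinch it from above, fingers closing along y. Strip teeth reach 17 mm above and below mid height. With posts below, 25 mm is free on each side of the bar. Point: its centre, half-way up.
- post_long_a_center (a point): long chromed round post (160 mm long, 28 mm diameter, 0.15 to 0.4 kg), one of up to two alike; point: its centre; x along its length. Starts on the black rest, centre 22 mm above the bench, 54 mm from the next post; long and short ones mixed in the four slots.
- post_long_b_center (a point): long chromed round post (160 mm long, 28 mm diameter, 0.15 to 0.4 kg), one of up to two alike; point: its centre; x along its length. Starts on the black rest, centre 22 mm above the bench, 54 mm from the next post; long and short ones mixed in the four slots.
- post_short_a_center (a point): short chromed round post (110 mm long, 28 mm diameter, 0.15 to 0.4 kg), one of up to two alike (one may be absent); point: its centre; x along its length. Starts on the black rest, centre 22 mm above the bench, 54 mm from the next post; long and short ones mixed in the four slots.
- post_short_b_center (a point): short chromed round post (110 mm long, 28 mm diameter, 0.15 to 0.4 kg), one of up to two alike (one may be absent); point: its centre; x along its length. Starts on the black rest, centre 22 mm above the bench, 54 mm from the next post; long and short ones mixed in the four slots.
- eyepiece_a_center (a point): eyepiece standing on its black rubber eyecup: eyecup 46 mm diameter, 26 mm tall, above it a 34 mm diameter steel barrel to a total height of 60 mm; 0.11 kg, may be absent. Point: on the axis, half-way up (30 mm); z along the axis, up.
- eyepiece_b_center (a point): eyepiece standing on its black rubber eyecup: eyecup 46 mm diameter, 26 mm tall, above it a 34 mm diameter steel barrel to a total height of 60 mm; 0.11 kg, may be absent. Point: on the axis, half-way up (30 mm); z along the axis, up.
- clamp_a_center (a point): white clamp block, 70 (x) x 34 (y) x 34 mm tall, 0.14 kg, may be absent. Point: its centre; x along its length.
- clamp_b_center (a point): white clamp block, 70 (x) x 34 (y) x 34 mm tall, 0.14 kg, may be absent. Point: its centre; x along its length.
- bin_square: fixed grey open bin, 120 x 120 x 45 mm tall, walls and floor 4 to 5 mm; origin: centre of its underside. For eyepieces.
- bin_long: fixed grey open bin, 190 (x) x 90 (y) x 45 mm tall, walls and floor 4 to 5 mm; origin: centre of its underside. For clamp blocks.
- rest: fixed black rest of two low slotted rails (12 mm wide, at x +-42 mm, 14 mm high with 8 mm high slots) on which the posts lie along x at y -81, -27, 27 and 81 mm; origin: centre of its underside
- spool: bystander: small wire spool, 56 mm diameter, 44 mm tall; origin centre of underside
- carton: bystander: white and green wipes carton, 80 x 190 x 75 mm; origin centre of underside
- board: bystander: green circuit board, 90 x 70 x 6 mm; origin centre of underside
Things that resemble listed ones, but are neither listed nor needed, are in the scene too. What is shaped like the bin_long but purple or turquoise is not meant. Leave any purple look-alike of the part that bears chock_a_center alone.

How it is judged (in metres and radians):
On the way, in this order (a step that is already met when the one before it is completed fails the run):
1. both long posts lie in the cradle's two V-notches (((x of post_long_a_center in the frame of low_left between -0.015 and 0.015 m and y of post_long_a_center in the frame of low_left between -0.005 and 0.005 m and z of post_long_a_center in the frame of low_left between -0.005 and 0.005 m and angle between the x axis of post_long_a_center and the x axis of cradle, either way round below 0.06 rad) or (x of post_long_a_center in the frame of low_right between -0.015 and 0.015 m and y of post_long_a_center in the frame of low_right between -0.005 and 0.005 m and z of post_long_a_center in the frame of low_right between -0.005 and 0.005 m and angle between the x axis of post_long_a_center and the x axis of cradle, either way round below 0.06 rad)) and ((x of post_long_b_center in the frame of low_left between -0.015 and 0.015 m and y of post_long_b_center in the frame of low_left between -0.005 and 0.005 m and z of post_long_b_center in the frame of low_left between -0.005 and 0.005 m and angle between the x axis of post_long_b_center and the x axis of cradle, either way round below 0.06 rad) or (x of post_long_b_center in the frame of low_right between -0.015 and 0.015 m and y of post_long_b_center in the frame of low_right between -0.005 and 0.005 m and z of post_long_b_center in the frame of low_right between -0.005 and 0.005 m and angle between the x axis of post_long_b_center and the x axis of cradle, either way round below 0.06 rad))), for 0.2 s.
2. a chock frame stands over them on the cradle (all of step 1 and ((x of chock_a_center in the frame of seat_lower between -0.008 and 0.008 m and y of chock_a_center in the frame of seat_lower between -0.007 and 0.007 m and z of chock_a_center in the frame of seat_lower between -0.005 and 0.005 m and angle between the x axis of chock_a_center and the x axis of cradle, either way round below 0.08 rad and angle between the z axis of chock_a_center and the z axis of cradle, either way round below 0.08 rad) or (x of chock_b_center in the frame of seat_lower between -0.008 and 0.008 m and y of chock_b_center in the frame of seat_lower between -0.007 and 0.007 m and z of chock_b_center in the frame of seat_lower between -0.005 and 0.005 m and angle between the x axis of chock_b_center and the x axis of cradle, either way round below 0.08 rad and angle between the z axis of chock_b_center and the z axis of cradle, either way round below 0.08 rad))), for 0.2 s.
3. every short post lies in a V-notch of that frame (((x of post_short_a_center in the frame of up_left between -0.015 and 0.015 m and y of post_short_a_center in the frame of up_left between -0.005 and 0.005 m and z of post_short_a_center in the frame of up_left between -0.005 and 0.005 m and angle between the x axis of post_short_a_center and the x axis of cradle, either way round below 0.06 rad) or (x of post_short_a_center in the frame of up_right between -0.015 and 0.015 m and y of post_short_a_center in the frame of up_right between -0.005 and 0.005 m and z of post_short_a_center in the frame of up_right between -0.005 and 0.005 m and angle between the x axis of post_short_a_center and the x axis of cradle, either way round below 0.06 rad)) and ((x of post_short_b_center in the frame of up_left between -0.015 and 0.015 m and y of post_short_b_center in the frame of up_left between -0.005 and 0.005 m and z of post_short_b_center in the frame of up_left between -0.005 and 0.005 m and angle between the x axis of post_short_b_center and the x axis of cradle, either way round below 0.06 rad) or (x of post_short_b_center in the frame of up_right between -0.015 and 0.015 m and y of post_short_b_center in the frame of up_right between -0.005 and 0.005 m and z of post_short_b_center in the frame of up_right between -0.005 and 0.005 m and angle between the x axis of post_short_b_center and the x axis of cradle, either way round below 0.06 rad)) and ((x of chock_a_center in the frame of seat_lower between -0.008 and 0.008 m and y of chock_a_center in the frame of seat_lower between -0.007 and 0.007 m and z of chock_a_center in the frame of seat_lower between -0.005 and 0.005 m and angle between the x axis of chock_a_center and the x axis of cradle, either way round below 0.08 rad and angle between the z axis of chock_a_center and the z axis of cradle, either way round below 0.08 rad) or (x of chock_b_center in the frame of seat_lower between -0.008 and 0.008 m and y of chock_b_center in the frame of seat_lower between -0.007 and 0.007 m and z of chock_b_center in the frame of seat_lower between -0.005 and 0.005 m and angle between the x axis of chock_b_center and the x axis of cradle, either way round below 0.08 rad and angle between the z axis of chock_b_center and the z axis of cradle, either way round below 0.08 rad))), for 0.2 s.
4. the second chock frame stands over them on the first (((x of chock_a_center in the frame of seat_lower between -0.008 and 0.008 m and y of chock_a_center in the frame of seat_lower between -0.007 and 0.007 m and z of chock_a_center in the frame of seat_lower between -0.005 and 0.005 m and angle between the x axis of chock_a_center and the x axis of cradle, either way round below 0.08 rad and angle between the z axis of chock_a_center and the z axis of cradle, either way round below 0.08 rad) or (x of chock_b_center in the frame of seat_lower between -0.008 and 0.008 m and y of chock_b_center in the frame of seat_lower between -0.007 and 0.007 m and z of chock_b_center in the frame of seat_lower between -0.005 and 0.005 m and angle between the x axis of chock_b_center and the x axis of cradle, either way round below 0.08 rad and angle between the z axis of chock_b_center and the z axis of cradle, either way round below 0.08 rad)) and ((x of chock_a_center in the frame of seat_upper between -0.008 and 0.008 m and y of chock_a_center in the frame of seat_upper between -0.007 and 0.007 m and z of chock_a_center in the frame of seat_upper between -0.005 and 0.005 m and angle between the x axis of chock_a_center and the x axis of cradle, either way round below 0.08 rad and angle between the z axis of chock_a_center and the z axis of cradle, either way round below 0.08 rad) or (x of chock_b_center in the frame of seat_upper between -0.008 and 0.008 m and y of chock_b_center in the frame of seat_upper between -0.007 and 0.007 m and z of chock_b_center in the frame of seat_upper between -0.005 and 0.005 m and angle between the x axis of chock_b_center and the x axis of cradle, either way round below 0.08 rad and angle between the z axis of chock_b_center and the z axis of cradle, either way round below 0.08 rad))), for 0.2 s.
At the end, for the whole second after the job is handed in: Long posts in the cradle, short posts in the first frame (15 mm along, 5 mm across and in height, 0.06 rad); one frame standing on the cradle, the other on it (8 mm in x, 7 in y, 5 in height, 0.08 rad); all eyepieces inside the square bin, all clamp blocks inside the long bin (all of step 1 and all of step 4 and ((x of post_short_a_center in the frame of up_left between -0.015 and 0.015 m and y of post_short_a_center in the frame of up_left between -0.005 and 0.005 m and z of post_short_a_center in the frame of up_left between -0.005 and 0.005 m and angle between the x axis of post_short_a_center and the x axis of cradle, either way round below 0.06 rad) or (x of post_short_a_center in the frame of up_right between -0.015 and 0.015 m and y of post_short_a_center in the frame of up_right between -0.005 and 0.005 m and z of post_short_a_center in the frame of up_right between -0.005 and 0.005 m and angle between the x axis of post_short_a_center and the x axis of cradle, either way round below 0.06 rad)) and ((x of post_short_b_center in the frame of up_left between -0.015 and 0.015 m and y of post_short_b_center in the frame of up_left between -0.005 and 0.005 m and z of post_short_b_center in the frame of up_left between -0.005 and 0.005 m and angle between the x axis of post_short_b_center and the x axis of cradle, either way round below 0.06 rad) or (x of post_short_b_center in the frame of up_right between -0.015 and 0.015 m and y of post_short_b_center in the frame of up_right between -0.005 and 0.005 m and z of post_short_b_center in the frame of up_right between -0.005 and 0.005 m and angle between the x axis of post_short_b_center and the x axis of cradle, either way round below 0.06 rad)) and x of eyepiece_a_center in the frame of bin_square between -0.056 and 0.056 m and y of eyepiece_a_center in the frame of bin_square between -0.056 and 0.056 m and z of eyepiece_a_center in the frame of bin_square between 0 and 0.06 m and x of eyepiece_b_center in the frame of bin_square between -0.056 and 0.056 m and y of eyepiece_b_center in the frame of bin_square between -0.056 and 0.056 m and z of eyepiece_b_center in the frame of bin_square between 0 and 0.06 m and x of clamp_a_center in the frame of bin_long between -0.091 and 0.091 m and y of clamp_a_center in the frame of bin_long between -0.041 and 0.041 m and z of clamp_a_center in the frame of bin_long between 0 and 0.06 m and x of clamp_b_center in the frame of bin_long between -0.091 and 0.091 m and y of clamp_b_center in the frame of bin_long between -0.041 and 0.041 m and z of clamp_b_center in the frame of bin_long between 0 and 0.06 m); the robot touches nothing.
It fails at once if the wire spool is disturbed by more than 30 mm (distance of spool from where it was at the start of the episode above 0.03 m).
It fails at once if the carton is disturbed by more than 30 mm (distance of carton from where it was at the start of the episode above 0.03 m).
It fails at once if the circuit board is disturbed by more than 30 mm (distance of board from where it was at the start of the episode above 0.03 m).
Of post_short_a, post_short_b only 1 to 2 are there at a start; the rules pass over those that are not, and their reading is None.
Of eyepiece_a, eyepiece_b, clamp_a, clamp_b only 2 to 3 are there at a start; the rules pass over those that are not, and their reading is None.
At some moment in a run one of eyepiece_a, eyepiece_b, clamp_a, clamp_b may be knocked a few centimetres aside while the robot is not near it.
It also fails if it takes over 210 s, if anything falls off the work surface, if the arm or the gripper's body presses on something with over 40 N, if the wrist force passes 120 N, or if a joint passes its speed limit or range.

### The arm

A 6-joint arm with a two-finger parallel gripper is mounted at the origin on the work surface. World frame = base frame: x ahead of the robot, y to its left, z up, the work surface at z = 0. Lengths are in mm, angles in rad, forces in N, time in s.
With the tool pointing down it reaches from about 350 to 975 mm from the base axis. Payload 7.1 kg.
Tool frame: the origin (TCP) lies at the very end of the fingers, on their centre line; the grasp point (between the pads) lies 19 mm behind it; z points along the fingers, y is the line along which they close (so a half turn about z gives the same grasp; the last joint's range is limited). The gripper opens to 88 mm and grips with 3 to 60 N. Pads are 20 mm wide; open, the fingers measure 115 mm over their backs; the gripper's body (75 mm by 178 mm) begins 61 mm behind the grasp point.
Start: joints at [1.22, 0.423, 1.63, -0, 1.089, -0.019], TCP at [203.559, 590.905, 222.675] pointing down, gripper open.
Joint ranges: [-3, 3], [-0.9, 2.11], [0.09, 2.58], [-1.31, 4.45], [0.11, 2.69], [-2.54, 2.54]. Speed limits (rad/s): [2.39, 2.39, 3.01, 3.14, 3.14, 3.14].

### API

Orientations are given as a rotation vector (axis times angle).
In Python, from workcell import get_obs, get_image, job, models gives the robot as it stands.
- The arm moves only by the tool jog_arm, never from a script. Its argument "increments" is one flat list of numbers, 7 for each row, row after row: the turn, a rotation vector about the tool's x, y, z in degrees, then the shift along the tool's x, y, z in mm, then the opening in per cent of the stroke, from 0 (shut) to 100 (fully open). A call has 1 to 12 rows; each row shifts and turns the commanded pose from where the row before left it, along the tool's axes as they then stand; what a row does not reach is not made up. A row lasts 1/8 s, in which the tool goes at most 62.5 mm and 10.7 degrees, less where a joint would pass 70% of its speed; a pose out of reach is approached as far as the arm can. A call is refused whole if a number of a shift passes 62.5 or a number of a turn 10.7, either way. A call with a gripper value outside its range is refused whole. The fingers move at their own pace and stop on an object; the grip force is fixed at half the most. Time passes only in rows, so rows that do not move let the fingers close. It gives the time, the measured TCP pose, the force, the opening and the grip force at its end, in the units of the state.
- get_obs(): the state, without advancing time (a new reading comes with each control period).
- get_image(name): name is "scene" or "top" or "wrist"; returns a dict with "pixels" (420x560x3 uint8, blue, green, red), "depth" (420x560 float32, mm along the optical axis (not along the pixel's ray), 0 where there is no reading), "fx", "fy", "cx", "cy" (pixels), "k1" (the pictures are not rectified: a ray, as slopes to the right and down, at radius r is drawn at 1 + k1 r^2 times it, then the intrinsics apply), "cam_to_world" (4x4, takes a point from camera to world coordinates); the wrist camera has in their place "tool_from_camera" (4x4, takes a point from camera to tool coordinates, whose origin is the TCP and whose axes are the flange's). Camera axes: x right, y up, looking along -z (the intrinsics and any distortion apply to the point x, -y, -z); pixel columns grow to the right and rows downward; lengths in mm; the calibration is good to about 2 mm. A picture is of the moment at which its call begins: read the wrist's pose just before it.
- job.close_job(): hands the job in; it is judged then, once.
Trained networks look in the newest picture that a camera, given by its name, has taken for a name from the list of things; names that differ only in an ending like _2 or _b are one class to them, and where a whole thing is asked for, a point or a joint stands for the part that bears it (a point fixed in the world has none). Each returns a list of dicts, best first, with "p" (0 to 1); they miss things now and then, are a little off and sometimes report something else, mostly with a low value. They report only what shows in the picture. A call takes as long as a camera call. They do not tell look-alikes from the thing itself.
- models.look_for(target, camera): "centre" ([x, y, z] in mm, in world coordinates, good to about 4 mm: the middle of the surface that is visible of it).
- models.regions_of(target, camera): "region" (420x560 bool, what is visible of it).
The state is a dict: "t": time; "qpos": joint angles; "qvel": joint speeds; "joint_torque": joint torques, N m; "ee_pos": TCP position; "orientation": TCP orientation; "ft_force": force on the tool from outside, world axes, zero at the start; "moment": the same for the moment, N m; "width": finger opening in mm; "grasp_force": force on a finger pad.
Only numpy, scipy, OpenCV 4.12 (cv2) and the standard library are available. Lean on these libraries where they do the work, as an engineer would, in place of code of your own. Each camera call takes 0.05 s, during which the arm holds its last target. There are 200 camera calls.

## Working session

There is one attempt and no reset: what is moved stays moved. The work goes in short steps, Python scripts to look and compute and a tool call to move; the robot and the scene stay as the last step left them, time stands still between calls to the robot, and variables do not carry over. Pictures are saved under pics/ and viewed, at most 14 in all, crops included, and the job is handed in when it is done.

Besides the shell and the picture viewer there is one more tool, called as name(argument=value, ...) on one line, values as JSON. jog_arm: Moves the arm, as the interface text tells. Its arguments: {"type":"object","properties":{"increments":{"type":"array"}},"required":["increments"]}

```bash
mkdir -p pics
cat > h.py <<'E'
import numpy as np, cv2
from workcell import get_obs, get_image, job, models
from scipy.spatial.transform import Rotation as R
def T_tool():
    o=get_obs(); T=np.eye(4); T[:3,:3]=R.from_rotvec(o['orientation']).as_matrix(); T[:3,3]=o['ee_pos']; return T
def shot(name,save=None):
    T=T_tool(); im=get_image(name)
    C=np.array(im['cam_to_world']) if name!='wrist' else T@np.array(im['tool_from_camera'])
    h,w=im['depth'].shape; u,v=np.meshgrid(np.arange(w),np.arange(h))
    xd=(u-im['cx'])/im['fx']; yd=(v-im['cy'])/im['fy']; x,y=xd.copy(),yd.copy()
    for _ in range(8):
        s=1+im['k1']*(x*x+y*y); x=xd/s; y=yd/s
    d=im['depth']; P=np.stack([x*d,-y*d,-d],-1)@C[:3,:3].T+C[:3,3]; P[d==0]=np.nan
    if save: cv2.imwrite('pics/'+save,im['pixels'])
    return im['pixels'],P
E
python3 - <<'E'
from h import *
o=get_obs(); print(o)
for c in ('top','scene'):
    px,P=shot(c,c+'0.png')
    print(c)
    for t in ['cradle','chock_a_center','post_long_a_center','post_short_a_center','eyepiece_a_center','clamp_a_center','bin_square','bin_long','rest','spool','carton','board']:
        print(t,[(np.round(r['centre']).astype(int).tolist(),round(r['p'],2)) for r in models.look_for(t,c)])
E
```

```text
{'t': 0.0, 'qpos': array([ 1.22000919e+00,  4.23824204e-01,  1.63064842e+00, -1.27477026e-05,
        1.08858564e+00, -1.89723524e-02]), 'qvel': array([ 0.00016535, -0.00026204, -0.00160187,  0.00056043, -0.00153125,
        0.00099283]), 'joint_torque': array([ 1.33476264e-03, -5.44630408e+01, -2.73664784e+01,  6.43362058e-02,
        2.29084870e-02, -1.43903580e-04]), 'ee_pos': array([203.38056521, 590.4242932 , 221.92841028]), 'orientation': array([-5.18773681e-01, -3.09820111e+00,  2.26602904e-03]), 'ft_force': array([-0.05222712,  1.56495691,  0.75621194]), 'moment': array([-0.01322267, -0.07135222,  0.01549765]), 'grasp_force': 0.0, 'width': 87.69855008217138}
top
cradle [([616, 7, 3], 0.7)]
chock_a_center [([205, 334, 34], 0.64), ([472, 75, 29], 0.53)]
post_long_a_center [([467, -277, 32], 0.71)]
post_short_a_center [([486, -223, 36], 0.8), ([614, 239, 50], 0.51), ([617, 14, 4], 0.5)]
eyepiece_a_center [([612, 240, 49], 0.73)]
clamp_a_center [([470, -311, 10], 0.47)]
bin_square [([417, 391, 4], 0.73)]
bin_long [([589, 397, 4], 0.95), ([339, 622, 3], 0.84), ([596, 587, 4], 0.71
[... 240 characters left out ...]

scene
cradle [([621, 17, 10], 0.67)]
chock_a_center [([218, 336, 27], 0.84), ([468, 67, 28], 0.62), ([584, 389, 4], 0.45)]
post_long_a_center [([480, -275, 34], 0.77), ([580, 390, 2], 0.71)]
post_short_a_center [([484, -272, 34], 0.71), ([490, -225, 34], 0.65)]
eyepiece_a_center [([627, 249, 39], 0.87), ([483, -275, 33], 0.51)]
clamp_a_center [([484, -326, 30], 0.53), ([621, 22, 2], 0.3)]
bin_square []
bin_long [([332, 622, 3], 0.76), ([591, 579, 1], 0.71), ([626, 248, 37], 0.7), ([581, 388, 3], 0.64), ([397, 387, 1], 0.64)]
rest [([494, -266, 9], 0.61)]
spool [([770, 198, 40], 0.8), ([625, 248, 41], 0.74), ([471, 65, 27], 0.39)]
carton [([812, 14, 74], 0.77)]
board [([316, -447, 11], 0.8)]
```

View pics/top0.png

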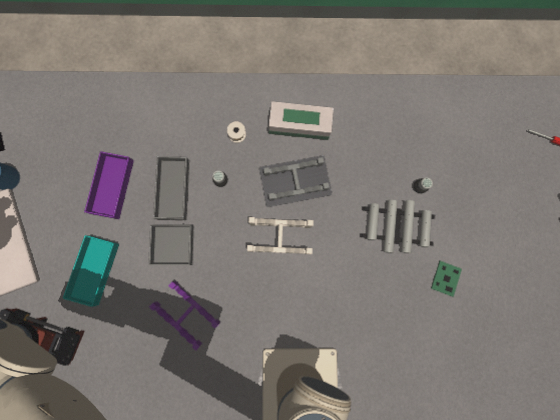

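View pics/scene0.png

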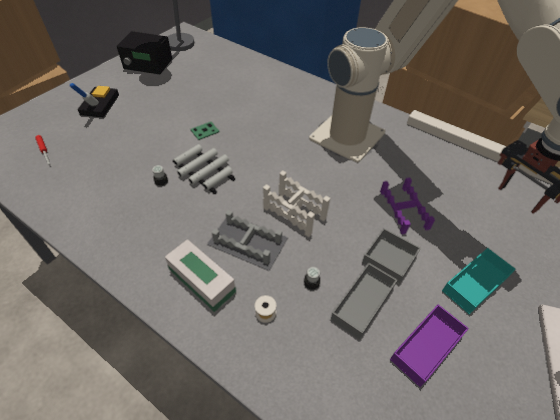

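```bash
cat >> h.py <<'E'
def rect(P,box,zr):
    x0,x1,y0,y1=box
    m=(P[...,0]>x0)&(P[...,0]<x1)&(P[...,1]>y0)&(P[...,1]<y1)&(P[...,2]>zr[0])&(P[...,2]<zr[1])
    n,l,st,_=cv2.connectedComponentsWithStats(m.astype(np.uint8),connectivity=8)
    Q=P[m]
    def f(Q):
        (cx,cy),(a,b),t=cv2.minAreaRect(Q[:,:2].astype(np.float32))
        if a<b: a,b,t=b,a,t+90
        return '(%.0f %.0f) L%.0f W%.0f dir%.1f zmax%.0f z90 %.0f n%d'%(cx,cy,a,b,(t+90)%180-90,Q[:,2].max(),np.percentile(Q[:,2],90),len(Q))
    print('ALL',f(Q) if len(Q)>4 else len(Q))
    for i in range(1,n):
        if st[i,4]>8:
            vs=P[(l==i)]; print('  pix',st[i,:4].tolist(),f(vs))
E
python3 - <<'E'
from h import *
px,P=shot('top')
for n,b,z in [('cradle',(520,710,-120,130),(38,60)),('chock',(400,535,-50,190),(85,110)),('chockL',(400,535,-50,190),(38,110)),('posts',(350,600,-420,-190),(28,45)),('eye1',(560,660,200,290),(40,75)),('eye2',(540,680,-400,-280),(44,75)),('bins',(330,720,330,480),(35,60)),('spool/carton',(680,900,-150,250),(30,100)),('board',(250,380,-520,-380),(4,40)),
 ('everything tall',(100,900,-650,750),(20,45))]:
    print(n); rect(P,b,z)
E
```

```text
cradle
ALL (614 11) L187 W96 dir-79.0 zmax55 z90 50 n248
  pix [318, 157, 6, 7] (670 -65) L16 W16 dir5.9 zmax55 z90 50 n34
  pix [310, 160, 3, 5] (665 -36) L13 W6 dir1.3 zmax43 z90 42 n10
  pix [301, 162, 4, 4] (659 -10) L13 W5 dir29.0 zmax43 z90 42 n9
  pix [281, 165, 5, 5] (648 50) L13 W12 dir2.1 zmax43 z90 42 n15
  pix [263, 167, 6, 7] (638 103) L15 W15 dir-80.1 zmax53 z90 51 n30
  pix [273, 167, 4, 5] (642 76) L12 W6 dir40.5 zmax44 z90 44 n10
  pix [293, 173, 5, 7] (620 14) L22 W7 dir20.7 zmax44 z90 42 n13
  pix [323, 182, 7, 7] (591 -79) L20 W16 dir-82.9 zmax53 z90 52 n37
  pix [315, 185, 4, 5] (587 -52) L13 W8 dir-26.9 zmax44 z90 43 n11
  pix [306, 187, 4, 5] (580 -24) L11 W6 dir44.9 zmax43 z90 42 n9
  pix [268, 193, 6, 6] (559 88) L16 W15 dir0.4 zmax53 z90 52 n32
  pix [278, 192, 5, 5] (564 60) L13 W7 dir45.2 zmax43 z90 43 n9
  pix [286, 192, 4, 4] (566 36) L9 W9 dir-0.3 zmax42 z90 41 n10
chock
ALL (441 62) L184 W87 dir87.2 zmax103 z90 99 n249
  pix [248, 217, 6, 6] (481 145) L15 W15 dir1.5 zmax102 z90 100 n34
  pix [258, 218, 5, 5] (480 118) L12 W11 dir-2.9 zmax92 z90 91 n19

[... 2683 characters left out ...]
6.3 zmax41 z90 36 n344
  pix [249, 223, 29, 3] (475 110) L84 W5 dir88.5 zmax44 z90 41 n39
  pix [148, 224, 14, 41] (414 432) L119 W30 dir-4.3 zmax45 z90 44 n135
  pix [163, 224, 15, 2] (471 386) L41 W3 dir-89.9 zmax45 z90 45 n23
  pix [183, 224, 7, 3] (471 339) L18 W4 dir-89.2 zmax45 z90 45 n12
  pix [188, 225, 4, 40] (413 328) L116 W5 dir-0.3 zmax45 z90 44 n84
  pix [292, 225, 14, 2] (469 4) L38 W3 dir84.5 zmax44 z90 33 n16
  pix [64, 235, 53, 71] (338 617) L189 W93 dir-14.9 zmax45 z90 44 n560
  pix [90, 236, 8, 4] (433 609) L24 W4 dir74.0 zmax45 z90 44 n14
  pix [99, 238, 8, 4] (427 586) L24 W4 dir74.4 zmax44 z90 43 n11
  pix [152, 281, 67, 64] (211 338) L183 W97 dir48.4 zmax45 z90 41 n763
```

```bash
cat >> h.py <<'E'
def plan(wps,start=None,step=52,tstep=10):
    """wps: (x,y,z,phi_deg or None,grip%,[step]) ; prints rows, tool pointing down"""
    if start is None:
        o=get_obs(); M=R.from_rotvec(o['orientation']).as_matrix(); phi=np.degrees(np.arctan2(M[1,1],M[0,1])); p=np.array(o['ee_pos'])
        # tilt error
        print('at',np.round(p,1),'phi %.1f'%phi,'toolz',np.round(M[:,2],3),'w %.1f'%o['width'])
    else: p=np.array(start[:3],float); phi=start[3]
    for w in wps:
        t=np.array(w[:3],float); tp=phi if w[3] is None else w[3]; st=w[5] if len(w)>5 else step
        d=t-p; dphi=tp-phi
        n=max(1,int(np.ceil(max(np.linalg.norm(d)/st,abs(dphi)/tstep))))
        out=[]
        for i in range(n):
            q=p+d*1.0/n if i<n-1 else t
            e=(q-p) if False else d/n
            a=np.radians(phi); ty=np.array([np.cos(a),np.sin(a),0]); tx=np.array([-np.sin(a),np.cos(a),0])
            # tool z down: x = y cross z
            tx=np.cross(ty,[0,0,-1.]); 
            r=[0,0,round(-dphi/n,1),round(float(e@tx),1),round(float(e@ty),1),round(float(-e[2]),1),w[4]]
            p=p+r[3]*tx+r[4]*ty+np.array([0,0,-r[5]]); phi-=r[2]
            d=d if n==1 else d; out.append(r)
        print('\n'.join(','.join('%g'%v for v in r)+',' for r in out)); print('#',np.round(p,1),round(phi,1))
E
python3 - <<'E'
from h import *
px,P=shot('wrist'); im=get_image('wrist'); print(np.round(im['tool_from_camera'],3),im['fx'],im['cx'],im['cy'])
plan([(560,30,330,100.8,100)])
E
```

```text
[[ 0.00000e+00  9.59000e-01  2.83000e-01  7.70270e+01]
 [ 1.00000e+00  0.00000e+00 -1.00000e-03 -2.87000e-01]
 [-1.00000e-03  2.83000e-01 -9.59000e-01 -1.62685e+02]
 [ 0.00000e+00  0.00000e+00  0.00000e+00  1.00000e+00]] 350.51921444899324 283.56638706142735 211.5671916110709
at [203.6 590.9 222.7] phi 71.0 toolz [ 0.  0. -1.] w 87.7
0,0,-2.3,-40,-31.9,-8.3,100,
0,0,-2.3,-38.7,-33.4,-8.3,100,
0,0,-2.3,-37.3,-35,-8.3,100,
0,0,-2.3,-35.9,-36.4,-8.3,100,
0,0,-2.3,-34.4,-37.8,-8.3,100,
0,0,-2.3,-32.8,-39.2,-8.3,100,
0,0,-2.3,-31.2,-40.5,-8.3,100,
0,0,-2.3,-29.6,-41.7,-8.3,100,
0,0,-2.3,-27.9,-42.9,-8.3,100,
0,0,-2.3,-26.1,-43.9,-8.3,100,
0,0,-2.3,-24.3,-45,-8.3,100,
0,0,-2.3,-22.5,-45.9,-8.3,100,
0,0,-2.3,-20.7,-46.8,-8.3,100,
# [560.1  29.9 330.6] 100.9
```

jog_arm(increments=[0,0,-2.3,-40,-31.9,-8.3,100,0,0,-2.3,-38.7,-33.4,-8.3,100,0,0,-2.3,-37.3,-35,-8.3,100,0,0,-2.3,-35.9,-36.4,-8.3,100,0,0,-2.3,-34.4,-37.8,-8.3,100,0,0,-2.3,-32.8,-39.2,-8.3,100,0,0,-2.3,-31.2,-40.5,-8.3,100,0,0,-2.3,-29.6,-41.7,-8.3,100,0,0,-2.3,-27.9,-42.9,-8.3,100,0,0,-2.3,-26.1,-43.9,-8.3,100,0,0,-2.3,-24.3,-45,-8.3,100,0,0,-2.3,-22.5,-45.9,-8.3,100])

```text
t: 2.95
ee_pos: [533.4, 71.5, 322.8]
orientation: [-0.237, 3.132, 0.0]
ft_force: [-0.9, 0.8, 0.0]
width: 87.6
grasp_force: 0.0
```

jog_arm(increments=[0,0,-2.3,-20.7,-46.8,-8.3,100,0,0,0,0,0,0,100])

```text
t: 3.2
ee_pos: [561.7, 27.3, 331.1]
orientation: [-0.292, 3.126, -0.001]
ft_force: [-0.0, -0.1, -0.9]
width: 88.1
grasp_force: 0.0
```

Run:
```python
from h import *
plan([(385,-305,330,83,100,60)])
px,P=shot('wrist','w1.png')
for z in [(44,60),(38,60)]: rect(P,(520,710,-120,130),z)
rect(P,(400,535,-50,190),(80,110))
print(get_obs()['t'])
px,P=shot('top','t1.png')
rect(P,(100,1000,-800,480),(14,42))
for t in ['clamp_a_center','eyepiece_a_center']:
  print(t,[(np.round(r['centre']).astype(int).tolist(),round(r['p'],2)) for r in models.look_for(t,'top')])
```

```text
at [561.7  27.3 331.1] phi 100.7 toolz [ 0.002 -0.    -1.   ] w 88.1
0,0,2.5,33.6,-42,0.2,100,
0,0,2.5,31.7,-43.4,0.2,100,
0,0,2.5,29.8,-44.7,0.2,100,
0,0,2.5,27.8,-46,0.2,100,
0,0,2.5,25.8,-47.2,0.2,100,
0,0,2.5,23.7,-48.3,0.2,100,
0,0,2.5,21.6,-49.2,0.2,100,
# [ 385.1 -305.   329.7] 83.2
ALL (615 8) L185 W97 dir-78.8 zmax52 z90 51 n650
  pix [191, 171, 14, 14] (592 -81) L16 W15 dir11.6 zmax51 z90 51 n161
  pix [321, 171, 13, 13] (560 83) L16 W16 dir12.7 zmax52 z90 51 n169
  pix [195, 229, 14, 14] (671 -66) L17 W17 dir9.7 zmax52 z90 51 n163
  pix [319, 229, 13, 13] (638 99) L16 W16 dir-78.7 zmax52 z90 51 n155
ALL (615 8) L185 W97 dir-78.8 zmax52 z90 50 n1518
  pix [191, 171, 15, 14] (592 -81) L16 W15 dir11.6 zmax51 z90 51 n183
  pix [215, 171, 9, 12] (587 -55) L14 W10 dir13.3 zmax43 z90 42 n71
  pix [235, 171, 8, 11] (582 -29) L14 W9 dir15.5 zmax43 z90 42 n67
  pix [282, 171, 8, 11] (570 31) L14 W9 dir11.0 zmax43 z90 42 n73
  pix [302, 171, 8, 11] (565 57) L14 W9 dir11.8 zmax44 z90 42 n68
  pix [320, 170, 14, 14] (560 83) L16 W16 dir12.0 zmax52 z90 51 n181
  pix [259, 180, 9, 50] (6
[... 2013 characters left out ...]
 [366, 203, 20, 37] (485 -237) L111 W59 dir0.6 zmax40 z90 37 n378
  pix [418, 210, 15, 37] (463 -389) L110 W44 dir-0.9 zmax40 z90 36 n361
  pix [162, 218, 11, 2] (491 399) L26 W1 dir88.5 zmax42 z90 41 n12
  pix [255, 223, 19, 3] (474 107) L55 W4 dir86.4 zmax42 z90 41 n27
  pix [169, 225, 8, 2] (470 385) L21 W1 dir88.0 zmax42 z90 24 n9
  pix [189, 225, 4, 40] (414 326) L117 W3 dir-0.5 zmax42 z90 39 n72
  pix [149, 226, 6, 38] (414 443) L111 W5 dir-0.0 zmax42 z90 41 n109
  pix [154, 281, 66, 64] (211 338) L183 W96 dir48.4 zmax42 z90 39 n746
clamp_a_center [([756, 198, 39], 0.74)]
eyepiece_a_center [([460, -386, 36], 0.64), ([614, 238, 50], 0.6), ([471, -312, 10], 0.59), ([756, 199, 40], 0.18)]
```

jog_arm(increments=[0,0,2.5,26,-44,10,100,0,0,2.5,24,-45,10,100,0,0,2.5,22,-46,10,100,0,0,2.5,20,-47,10,100,0,0,2.5,18,-48,10,100,0,0,2.5,16,-48,10,100,0,0,2.5,14,-48,10,100,0,0,0,0,0,0,100,0,0,0,0,0,0,100])

```text
t: 4.53
ee_pos: [439.5, -303.8, 260.6]
orientation: [-0.18, -3.136, -0.001]
ft_force: [0.4, -0.1, 0.1]
width: 88.1
grasp_force: 0.0
```

Run:
```python
from h import *
px,P=shot('wrist','w2.png')
rect(P,(340,700,-450,-150),(27,70))
px,P=shot('top','t2.png')
rect(P,(340,700,-450,-150),(27,70))
rect(P,(520,710,-120,130),(45,60)); 
plan([(471,-279,100,83,100),(471,-279,12,83,100)])
```

```text
ALL (503 -311) L232 W189 dir-6.7 zmax63 z90 37 n11119
  pix [295, 132, 26, 137] (471 -280) L161 W27 dir-6.8 zmax38 z90 37 n3023
  pix [248, 137, 25, 135] (470 -334) L161 W27 dir-6.7 zmax40 z90 37 n3011
  pix [201, 159, 28, 94] (463 -388) L111 W27 dir-6.7 zmax39 z90 37 n2076
  pix [340, 161, 28, 94] (484 -227) L111 W27 dir-6.8 zmax39 z90 37 n2077
  pix [219, 292, 33, 39] (595 -384) L38 W35 dir67.9 zmax63 z90 62 n922
ALL (505 -305) L228 W195 dir-0.3 zmax65 z90 41 n1248
  pix [416, 177, 17, 15] (598 -383) L38 W34 dir25.6 zmax65 z90 62 n148
  pix [385, 200, 12, 53] (471 -278) L159 W26 dir-6.6 zmax42 z90 37 n421
  pix [403, 200, 12, 53] (470 -332) L161 W26 dir-6.0 zmax40 z90 36 n264
  pix [368, 203, 12, 37] (484 -225) L111 W26 dir-6.6 zmax42 z90 37 n298
  pix [428, 215, 4, 14] (483 -396) L39 W13 dir-4.4 zmax36 z90 36 n43
  pix [421, 237, 9, 10] (422 -380) L27 W24 dir-2.9 zmax40 z90 36 n69
ALL (615 11) L187 W96 dir-79.1 zmax54 z90 51 n116
  pix [318, 157, 6, 6] (671 -65) L17 W15 dir1.2 zmax51 z90 50 n28
  pix [263, 167, 6, 6] (638 103) L16 W16 dir11.3 zmax54 z90 51 n27
  pix [323, 182, 7, 7] (591 -79) L19 W15 dir-82.1 zmax54 z90 52 n31
  pix [268, 193, 6, 6] (559 88) L16 W15 dir0.2 zmax52 z90 50 n29
at [ 439.9 -303.6  260.9] phi 83.5 toolz [ 0.  0. -1.] w 87.6
0,0,0.1,-7,7,40.2,100,
0,0,0.1,-7,7,40.2,100,
0,0,0.1,-7,7,40.2,100,
0,0,0.1,-7,7,40.2,100,
# [ 471.  -279.   100.1] 83.1
0,0,0.1,-0,0,44,100,
0,0,0.1,-0,0,44,100,
# [ 471.  -279.    12.1] 82.9
```

View pics/t2.png

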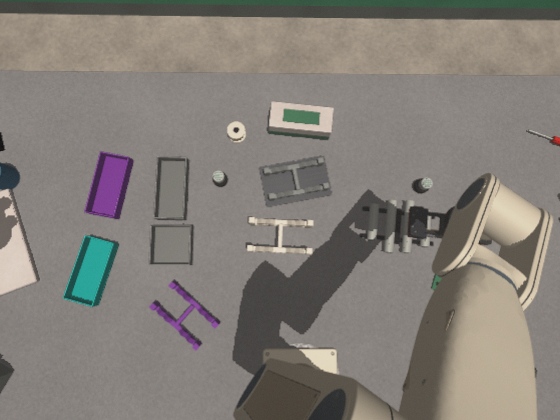

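jog_arm(increments=[0,0,0.3,-7,7,40,45,0,0,0,-7,7,40,45,0,0,0,-7,7,40,45,0,0,0,-7,7,40,45,0,0,0,0,0,0,45,0,0,0,0,0,40,45,0,0,0,0,0,35,45,0,0,0,0,0,19,45,0,0,0,0,0,0,45,0,0,0,0,0,0,45])

```text
t: 5.88
ee_pos: [471.4, -281.1, 8.0]
orientation: [0.189, 3.134, -0.002]
ft_force: [-0.8, -0.9, 0.3]
width: 39.5
grasp_force: 0.0
```

jog_arm(increments=[0,0,0,0,0,0,0,0,0,0,0,0,0,0,0,0,0,0,0,0,0,0,0,0,0,0,0,0,0,0,0,0,0,-30,0,0,0,0,0,0,-50,0,0,0,0,0,0,-50,0])

```text
t: 6.75
ee_pos: [469.7, -280.2, 137.5]
orientation: [-0.189, -3.134, -0.001]
ft_force: [0.4, -0.7, -3.3]
width: 27.7
grasp_force: 30.0
```

Run:
```python
from h import *
o=get_obs();print(o['width'],o['grasp_force'],o['ee_pos'])
plan([(607,53,128,101,0,45)],start=(471.4,-281.1,138,83.2))
```

```text
27.70486854287629 29.998742938041687 [ 469.70081202 -280.2133868   137.45809023]
0,0,-2,-10.6,38.6,1.1,0,
0,0,-2,-11.9,38.3,1.1,0,
0,0,-2,-13.2,37.8,1.1,0,
0,0,-2,-14.5,37.3,1.1,0,
0,0,-2,-15.8,36.8,1.1,0,
0,0,-2,-17.1,36.2,1.1,0,
0,0,-2,-18.4,35.6,1.1,0,
0,0,-2,-19.6,34.9,1.1,0,
0,0,-2,-20.8,34.2,1.1,0,
# [606.9  52.9 128.1] 101.2
```

jog_arm(increments=[0,0,-2,-10.6,38.6,1,0,0,0,-2,-12,38.3,1,0,0,0,-2,-13.2,37.8,1,0,0,0,-2,-14.5,37.3,1,0,0,0,-2,-16,36.8,1,0,0,0,-2,-17,36,1,0,0,0,-2,-18.4,35.6,1,0,0,0,-2,-19.6,35,1,0,0,0,-2,-21,34,1,0,0,0,0,0,0,0,0,0,0,0,0,0,0,0])

```text
t: 8.12
ee_pos: [606.1, 52.5, 127.1]
orientation: [0.304, -3.125, 0.0]
ft_force: [0.2, -0.5, -4.0]
width: 27.3
grasp_force: 30.0
```

Run:
```python
from h import *
o=get_obs();print(o['width'],o['grasp_force'],o['ee_pos'])
plan([(607,53,100,101,0,45)])
px,P=shot('wrist','w3.png')
rect(P,(500,720,-120,150),(44,60))
rect(P,(500,720,-50,150),(115,170))
```

```text
27.25448635917091 29.99832719564438 [606.13878778  52.51286271 127.06026361]
at [606.1  52.5 127.1] phi 101.1 toolz [-0.002 -0.    -1.   ] w 27.3
0,0,0.1,-0.9,0.3,27.1,0,
# [607.  53. 100.] 101.0
ALL (615 8) L185 W97 dir-79.0 zmax52 z90 51 n1960
  pix [88, 153, 30, 25] (592 -81) L18 W16 dir-79.0 zmax52 z90 50 n629
  pix [329, 153, 25, 24] (560 83) L16 W16 dir-79.1 zmax52 z90 51 n585
  pix [104, 257, 26, 23] (670 -66) L17 W17 dir11.5 zmax52 z90 51 n521
  pix [334, 258, 14, 24] (638 102) L17 W10 dir12.7 zmax52 z90 51 n225
ALL (604 51) L157 W49 dir4.6 zmax170 z90 156 n19022
  pix [220, 100, 128, 231] (579 49) L107 W49 dir2.1 zmax170 z90 156 n16796
  pix [257, 367, 55, 42] (663 64) L42 W28 dir11.5 zmax157 z90 156 n2224
```

View pics/w3.png

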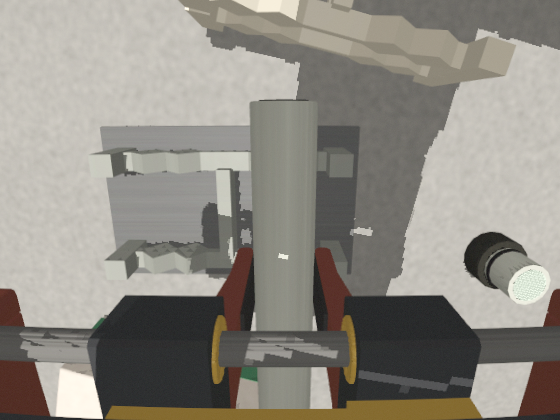

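jog_arm(increments=[0,0,0,0,-0.8,35,0,0,0,0,0,0,30,0,0,0,0,0,0,15,0,0,0,0,0,0,8,0,0,0,0,0,0,4,0,0,0,0,0,0,0,0,0,0,0,0,0,0,0])

```text
t: 9.05
ee_pos: [607.8, 52.1, 36.4]
orientation: [-0.304, 3.126, -0.0]
ft_force: [-0.5, -0.0, -2.5]
width: 27.1
grasp_force: 30.0
```

jog_arm(increments=[0,0,0,0,0,2,0,0,0,0,0,0,0,45,0,0,0,0,0,0,45,0,0,0,0,0,0,45,0,0,0,0,0,-25,45,0,0,0,0,0,-50,45,0,0,0,0,0,-50,45,0,0,0,20,-20,-40,45,0,0,0,0,0,0,45])

```text
t: 10.18
ee_pos: [592.7, 27.7, 202.1]
orientation: [-0.301, 3.121, -0.001]
ft_force: [-0.5, -0.1, -0.3]
width: 39.7
grasp_force: 0.0
```

Run:
```python
from h import *
o=get_obs()
px,P=shot('wrist','w4.png')
rect(P,(500,720,-120,150),(47,70))
plan([(470,-333.5,120,83.2,45,55)])
```

```text
ALL (616 9) L185 W161 dir-79.1 zmax65 z90 63 n6119
  pix [292, 126, 33, 171] (607 52) L161 W28 dir10.9 zmax65 z90 63 n4968
  pix [158, 162, 21, 18] (591 -81) L17 W16 dir-80.0 zmax52 z90 51 n330
  pix [342, 162, 19, 18] (560 83) L16 W16 dir-78.0 zmax52 z90 51 n324
  pix [166, 244, 19, 17] (671 -66) L17 W17 dir-78.7 zmax52 z90 51 n289
  pix [339, 244, 17, 17] (639 99) L17 W16 dir10.7 zmax52 z90 51 n208
at [592.   28.2 200. ] phi 101.0 toolz [ 0.003  0.    -1.   ] w 39.3
0,0,2.2,23.6,-41.5,10,45,
0,0,2.2,22,-42.3,10,45,
0,0,2.2,20.4,-43.1,10,45,
0,0,2.2,18.7,-43.9,10,45,
0,0,2.2,17,-44.6,10,45,
0,0,2.2,15.3,-45.2,10,45,
0,0,2.2,13.5,-45.8,10,45,
0,0,2.2,11.8,-46.2,10,45,
# [ 470.  -333.5  120. ] 83.4
```

jog_arm(increments=[0,0,2.2,23.6,-41.5,10,45,0,0,2.2,22,-42.3,10,45,0,0,2.2,20.4,-43,10,45,0,0,2.2,18.7,-44,10,45,0,0,2.2,17,-44.6,10,45,0,0,2.2,15.3,-45.2,10,45,0,0,2.2,13.5,-45.8,10,45,0,0,2.2,11.8,-46.2,10,45,0,0,0,0,0,20,45,0,0,0,0,0,0,45,0,0,0,0,0,0,45])

```text
t: 11.6
ee_pos: [469.8, -332.5, 98.0]
orientation: [-0.177, -3.136, -0.001]
ft_force: [0.5, -0.1, -0.2]
width: 39.6
grasp_force: 0.0
```

jog_arm(increments=[0,0,0.3,0,-1,40,45,0,0,0,0,0,35,45,0,0,0,0,0,15,45,0,0,0,0,0,0,45,0,0,0,0,0,0,45,0,0,0,0,0,0,0,0,0,0,0,0,0,0,0,0,0,0,0,0,0,0,0,0,0,0,-30,0,0,0,0,0,0,-50,0,0,0,0,0,0,-50,0])

```text
t: 12.98
ee_pos: [468.8, -333.8, 139.3]
orientation: [-0.187, -3.134, -0.001]
ft_force: [0.9, 0.5, -2.8]
width: 27.3
grasp_force: 30.0
```

Run:
```python
from h import *
o=get_obs();print(o['width'],o['grasp_force'],o['ee_pos'])
plan([(623.7,-34.5,130,101,0,45)],start=(470,-333.5,138,83.2))
```

```text
27.307262751653738 29.999640583992004 [ 468.83058894 -333.78451413  139.28589135]
0,0,-2.2,-14.7,39.4,1,0,
0,0,-2.2,-16.2,38.8,1,0,
0,0,-2.2,-17.6,38.1,1,0,
0,0,-2.2,-19.1,37.4,1,0,
0,0,-2.2,-20.5,36.7,1,0,
0,0,-2.2,-21.9,35.9,1,0,
0,0,-2.2,-23.3,35,1,0,
0,0,-2.2,-24.6,34.1,1,0,
# [623.8 -34.5 130. ] 100.8
```

jog_arm(increments=[0,0,-2.2,-14.7,39.4,1,0,0,0,-2.2,-16.2,38.8,1,0,0,0,-2.2,-17.6,38,1,0,0,0,-2.2,-19,37.4,1,0,0,0,-2.2,-20.5,36.7,1,0,0,0,-2.2,-22,36,1,0,0,0,-2.2,-23.3,35,1,0,0,0,-2.3,-24.6,34,1,0,0,0,0,0,0,30,0,0,0,0,0,0,20,0,0,0,0,0,0,0,0,0,0,0,0,0,0,0])

```text
t: 14.48
ee_pos: [623.6, -35.9, 81.0]
orientation: [-0.297, 3.127, -0.0]
ft_force: [0.2, -0.7, -4.4]
width: 27.5
grasp_force: 30.0
```

jog_arm(increments=[0,0,0,0,1.2,25,0,0,0,0,0,0,14,0,0,0,0,0,0,7,0,0,0,0,0,0,0,0,0,0,0,0,0,0,0,0,0,0,0,0,0,45,0,0,0,0,0,0,45,0,0,0,0,0,0,45,0,0,0,0,0,-25,45,0,0,0,0,0,-50,45,0,0,0,10,20,-50,45,0,0,0,10,20,-50,45])

```text
t: 15.98
ee_pos: [595.8, 1.6, 211.0]
orientation: [-0.297, 3.127, -0.0]
ft_force: [-0.0, 1.0, 0.1]
width: 39.7
grasp_force: 0.0
```

jog_arm(increments=[0,0,0,0,0,0,45,0,0,0,0,0,0,45])

```text
t: 16.23
ee_pos: [595.9, 1.3, 209.3]
orientation: [-0.299, 3.127, -0.0]
ft_force: [-0.5, 0.4, 0.1]
width: 39.5
grasp_force: 0.0
```

Run:
```python
from h import *
o=get_obs()
px,P=shot('wrist','w5.png')
rect(P,(500,720,-120,150),(47,70))
plan([(380,59,320,87.2,60,55)])
```

```text
ALL (615 9) L185 W162 dir-79.6 zmax65 z90 63 n9034
  pix [224, 127, 35, 167] (622 -35) L161 W28 dir11.0 zmax65 z90 63 n4182
  pix [317, 129, 36, 165] (607 52) L161 W28 dir10.9 zmax65 z90 63 n3742
  pix [189, 164, 19, 18] (592 -81) L16 W16 dir10.7 zmax52 z90 51 n299
  pix [369, 164, 18, 17] (559 83) L16 W15 dir-79.0 zmax52 z90 51 n286
  pix [195, 244, 18, 16] (670 -66) L16 W16 dir-80.1 zmax52 z90 51 n258
  pix [363, 244, 18, 16] (638 99) L17 W17 dir-79.9 zmax52 z90 51 n267
at [595.6   1.1 208.4] phi 100.9 toolz [-0.002 -0.    -1.   ] w 39.6
0,0,2.7,40.2,19.5,-22.3,60,
0,0,2.7,41,17.6,-22.3,60,
0,0,2.7,41.8,15.6,-22.3,60,
0,0,2.7,42.5,13.7,-22.3,60,
0,0,2.7,43.1,11.6,-22.3,60,
# [380.   58.9 319.9] 87.4
```

jog_arm(increments=[0,0,2.7,38,19,-10,50,0,0,2.7,38.5,17,-10,50,0,0,2.7,39,15,-10,50,0,0,2.7,39,13.7,-10,50,0,0,2.9,39,11.6,0,50,0,0,0,0,0,0,50,0,0,0,0,0,0,50])

```text
t: 17.15
ee_pos: [396.4, 58.5, 249.1]
orientation: [-0.076, -3.14, 0.0]
ft_force: [-0.0, 0.1, -0.7]
width: 44.1
grasp_force: 0.0
```

Run:
```python
from h import *
o=get_obs()
px,P=shot('wrist','w6.png')
rect(P,(380,540,-50,180),(82,110))
plan([(438,59,120,87.2,50,55)])
```

```text
ALL (438 59) L185 W97 dir87.2 zmax101 z90 99 n3989
  pix [187, 185, 21, 21] (394 -23) L17 W16 dir-3.0 zmax101 z90 100 n407
  pix [365, 185, 22, 21] (402 145) L17 W17 dir88.1 zmax101 z90 100 n429
  pix [217, 186, 22, 17] (395 4) L20 W14 dir86.5 zmax92 z90 90 n295
  pix [243, 186, 23, 16] (396 30) L21 W14 dir86.9 zmax92 z90 90 n299
  pix [308, 186, 22, 17] (399 92) L20 W15 dir88.8 zmax92 z90 91 n300
  pix [334, 186, 23, 16] (400 118) L21 W15 dir86.1 zmax92 z90 90 n298
  pix [282, 198, 10, 69] (438 59) L71 W9 dir-2.7 zmax89 z90 88 n687
  pix [194, 261, 19, 23] (474 -27) L17 W16 dir-3.6 zmax101 z90 100 n334
  pix [360, 261, 20, 23] (482 141) L17 W16 dir-4.2 zmax101 z90 100 n400
  pix [246, 262, 22, 17] (476 27) L21 W15 dir88.6 zmax92 z90 90 n269
  pix [306, 262, 21, 17] (479 88) L21 W15 dir86.7 zmax93 z90 91 n271
at [396.7  58.4 249.2] phi 87.2 toolz [-0. -0. -1.] w 44.0
0,0,-0,-13.7,0.9,43.1,50,
0,0,-0,-13.7,0.9,43.1,50,
0,0,-0,-13.7,0.9,43.1,50,
# [437.9  59.1 119.9] 87.2
```

jog_arm(increments=[0,0,0,-13.7,0.9,43,50,0,0,0,-13.7,0.9,43,50,0,0,0,-13.7,0.9,43,50,0,0,0,0,0,0,50,0,0,0,0,0,30,50,0,0,0,0,0,18,50,0,0,0,0,0,10,50,0,0,0,0,0,0,50,0,0,0,0,0,0,50])

```text
t: 18.32
ee_pos: [437.7, 59.4, 63.5]
orientation: [0.077, 3.139, 0.0]
ft_force: [-0.6, 0.1, -0.5]
width: 43.6
grasp_force: 0.0
```

jog_arm(increments=[0,0,0,0,0,0,0,0,0,0,0,0,0,0,0,0,0,0,0,0,0,0,0,0,0,0,0,0,0,0,0,0,0,0,0,0,0,0,0,0,-10,0,0,0,0,0,0,-30,0,0,0,0,0,0,-40,0,0,0,0,0,0,-40,0,0,0,0,0,0,0,0,0,0,0,0,0,0,0])

```text
t: 19.7
ee_pos: [436.3, 59.3, 182.2]
orientation: [-0.077, -3.14, 0.0]
ft_force: [-0.6, 0.0, -1.8]
width: 10.3
grasp_force: 30.0
```

Run:
```python
from h import *
plan([(614.8,8.8,184,101,0,45)])
px,P=shot('wrist','w7.png')
m=P.copy(); rect(P,(370,540,-60,190),(40,60))
rect(P,(370,540,-60,190),(196,230))
```

```text
at [436.3  59.3 182.2] phi 87.2 toolz [-0.001 -0.    -1.   ] w 10.3
0,0,-2.8,-36.2,-8.3,-0.4,0,
0,0,-2.8,-35.7,-10.1,-0.4,0,
0,0,-2.8,-35.2,-11.8,-0.4,0,
0,0,-2.8,-34.5,-13.5,-0.4,0,
0,0,-2.8,-33.8,-15.2,-0.4,0,
# [614.8   8.9 184.2] 101.2
ALL (438 59) L185 W97 dir87.7 zmax52 z90 50 n2226
  pix [174, 147, 23, 21] (395 -23) L17 W16 dir87.8 zmax52 z90 50 n421
  pix [315, 147, 8, 17] (400 91) L14 W6 dir-1.4 zmax43 z90 42 n86
  pix [345, 147, 8, 17] (401 117) L14 W6 dir-6.1 zmax43 z90 42 n79
  pix [370, 146, 22, 20] (401 144) L16 W16 dir86.9 zmax52 z90 51 n404
  pix [214, 148, 7, 17] (396 3) L14 W5 dir-5.2 zmax43 z90 42 n90
  pix [243, 148, 9, 16] (397 30) L13 W7 dir0.7 zmax43 z90 43 n79
  pix [365, 233, 21, 21] (482 141) L17 W16 dir-4.7 zmax52 z90 51 n391
  pix [182, 234, 21, 21] (475 -27) L17 W16 dir-2.8 zmax52 z90 51 n386
  pix [219, 235, 7, 15] (476 0) L14 W6 dir2.3 zmax44 z90 42 n70
  pix [247, 235, 7, 15] (477 26) L14 W6 dir-4.3 zmax43 z90 42 n75
  pix [314, 234, 7, 16] (479 88) L14 W6 dir-1.1 zmax44 z90 42 n76
  pix [341, 234, 7, 15] (480 114) L14 W5 dir6.3 zmax43 z90 43 n67
ALL (437 59) L186 W97 dir87.2 zmax230 z90 219 n25557
  pix [43, 181, 482, 150] (423 60) L186 W69 dir87.2 zmax230 z90 219 n22889
  pix [80, 364, 53, 31] (472 -27) L18 W17 dir-3.0 zmax220 z90 219 n1333
  pix [435, 364, 54, 31] (481 141) L18 W18 dir-4.7 zmax220 z90 219 n1334
```

View pics/w7.png

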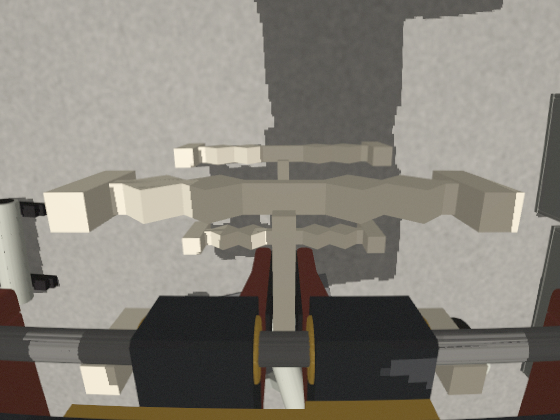

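jog_arm(increments=[0,0,-2.8,-36.2,-8.3,0,0,0,0,-2.8,-35.7,-10,0,0,0,0,-2.8,-35.2,-11.8,0,0,0,0,-2.8,-34.5,-13.5,0,0,0,0,-2.6,-33.8,-15.2,0,0,0,0,0,0,0,30,0,0,0,0,0,0,30,0,0,0,0,0,0,20,0,0,0,0,0,0,0,0,0,0,0,0,0,0,0])

```text
t: 21.0
ee_pos: [615.9, 9.1, 103.0]
orientation: [-0.301, 3.127, -0.0]
ft_force: [0.2, -0.6, -1.2]
width: 9.8
grasp_force: 30.0
```

Run:
```python
from h import *
plan([(614.8,8.8,62,101,0,45)])
px,P=shot('wrist')
rect(P,(500,720,-120,150),(120,150))
rect(P,(500,720,-120,150),(46,60))
```

```text
at [615.9   9.1 103. ] phi 101.0 toolz [ 0.001  0.    -1.   ] w 9.8
0,0,-0,1.1,-0.1,41,0,
# [614.8   8.8  62. ] 101.0
ALL (617 9) L185 W98 dir-79.0 zmax150 z90 140 n20719
  pix [43, 182, 70, 51] (593 -81) L18 W17 dir-79.5 zmax141 z90 140 n2901
  pix [123, 183, 59, 41] (588 -55) L25 W15 dir-79.8 zmax133 z90 130 n1886
  pix [183, 183, 58, 41] (583 -29) L24 W15 dir-79.5 zmax133 z90 131 n1909
  pix [326, 183, 59, 41] (571 31) L25 W15 dir-78.5 zmax133 z90 131 n1930
  pix [386, 183, 58, 41] (566 56) L25 W15 dir-78.2 zmax133 z90 130 n1887
  pix [455, 182, 69, 51] (561 84) L18 W17 dir-78.8 zmax141 z90 140 n2907
  pix [239, 211, 90, 120] (609 8) L55 W31 dir32.2 zmax150 z90 145 n4597
  pix [80, 364, 53, 31] (672 -66) L18 W18 dir8.7 zmax141 z90 140 n1329
  pix [435, 364, 54, 31] (640 99) L18 W17 dir11.1 zmax141 z90 140 n1331
ALL (599 6) L185 W129 dir-79.1 zmax60 z90 59 n7464
  pix [186, 100, 13, 78] (568 -56) L45 W7 dir11.6 zmax60 z90 60 n446
  pix [216, 100, 20, 78] (565 -36) L46 W8 dir11.2 zmax60 z90 59 n976
  pix [332, 103, 43, 75] (550 31) L50 W20 dir-9.6 zmax60 z90 59 n964
  pix [370, 104, 12, 75] (549 51) L43 W6 dir11.4 zmax60 z90 59 n369
  pix [136, 156, 29, 22] (590 -82) L17 W13 dir-78.1 zmax52 z90 51 n530
  pix [403, 157, 29, 21] (558 83) L17 W13 dir-80.6 zmax52 z90 51 n530
  pix [225, 216, 16, 80] (639 -21) L57 W7 dir11.1 zmax60 z90 59 n880
  pix [327, 216, 17, 80] (626 45) L58 W7 dir10.9 zmax60 z90 60 n876
  pix [194, 219, 13, 76] (643 -42) L54 W6 dir11.7 zmax60 z90 60 n363
  pix [363, 219, 11, 76] (622 66) L53 W5 dir11.1 zmax60 z90 60 n326
  pix [151, 271, 26, 24] (670 -66) L17 W16 dir10.7 zmax51 z90 50 n555
  pix [391, 271, 28, 24] (638 99) L17 W17 dir11.9 zmax52 z90 51 n560
```

jog_arm(increments=[0,0,0,1.6,-0.2,18,0,0,0,0,0,0,10,0,0,0,0,0,0,6,0,0,0,0,0,0,4,0,0,0,0,0,0,2,0,0,0,0,0,0,0,0,0,0,0,0,0,0,0])

```text
t: 21.92
ee_pos: [614.1, 8.5, 62.7]
orientation: [-0.301, 3.127, -0.0]
ft_force: [-0.8, -0.2, -1.2]
width: 9.6
grasp_force: 30.0
```

jog_arm(increments=[0,0,0,0,0,0.7,0,0,0,0,0,0,0,0,0,0,0,0,0,0,22,0,0,0,0,0,0,22,0,0,0,0,0,0,22,0,0,0,0,0,-20,22,0,0,0,0,0,-40,22,0,0,0,10,0,-50,22,0,0,0,10,0,-50,45,0,0,0,0,0,0,45,0,0,0,0,0,0,45])

```text
t: 23.3
ee_pos: [594.2, 4.7, 222.5]
orientation: [-0.301, 3.126, -0.0]
ft_force: [0.2, -0.6, -0.3]
width: 39.1
grasp_force: 0.0
```

Run:
```python
from h import *
px,P=shot('wrist','w8.png')
rect(P,(500,720,-120,150),(85,120))
plan([(484,-227,120,83.2,45,55)])
px,P=shot('top')
rect(P,(540,710,180,310),(35,80))
rect(P,(540,710,-500,-300),(35,80))
rect(P,(350,600,-420,-190),(28,45))
```

```text
ALL (615 8) L184 W97 dir-78.9 zmax102 z90 99 n4172
  pix [173, 169, 24, 22] (591 -82) L17 W17 dir-79.9 zmax101 z90 100 n480
  pix [371, 169, 24, 22] (559 83) L16 W16 dir10.9 zmax101 z90 100 n479
  pix [209, 170, 19, 18] (586 -55) L16 W14 dir-79.7 zmax92 z90 91 n242
  pix [239, 170, 18, 18] (581 -30) L14 W14 dir-75.1 zmax93 z90 91 n242
  pix [310, 170, 18, 17] (570 31) L15 W14 dir-76.6 zmax92 z90 91 n243
  pix [341, 170, 17, 18] (565 56) L14 W14 dir-80.0 zmax93 z90 91 n242
  pix [278, 183, 12, 76] (615 8) L71 W10 dir10.7 zmax90 z90 88 n864
  pix [181, 254, 22, 23] (670 -66) L17 W17 dir11.0 zmax101 z90 100 n438
  pix [245, 255, 14, 18] (660 -13) L15 W12 dir8.7 zmax93 z90 91 n192
  pix [309, 255, 14, 18] (648 46) L15 W12 dir9.0 zmax92 z90 91 n189
  pix [345, 255, 8, 15] (641 77) L15 W6 dir34.6 zmax92 z90 90 n63
  pix [365, 254, 21, 23] (638 98) L17 W16 dir11.3 zmax102 z90 100 n433
  pix [215, 256, 8, 14] (665 -45) L16 W5 dir-12.6 zmax92 z90 90 n59
at [593.7   4.8 221.5] phi 101.0 toolz [-0.001  0.    -1.   ] w 39.2
0,0,3,25.3,-34.4,16.9,45,
0,0,3,23.5,-35.7,16.9,45,
0,0,3,21.6,-36.9,16.9,45,
0,0,3,19.6,-38,16.9,45,
0,0,3,17.6,-38.9,16.9,45,
0,0,3,15.5,-39.8,16.9,45,
# [ 484.  -226.9  120.1] 83.0
ALL (617 247) L34 W32 dir60.8 zmax65 z90 64 n116
  pix [212, 170, 13, 13] (617 247) L34 W32 dir60.8 zmax65 z90 64 n116
ALL (598 -383) L34 W33 dir-65.2 zmax65 z90 62 n134
  pix [419, 177, 14, 13] (598 -383) L34 W33 dir-65.2 zmax65 z90 62 n134
ALL (514 -312) L188 W186 dir80.8 zmax44 z90 37 n507
  pix [418, 184, 9, 6] (587 -376) L28 W8 dir53.5 zmax44 z90 43 n21
  pix [370, 203, 9, 36] (487 -226) L106 W25 dir-6.4 zmax41 z90 37 n215
  pix [421, 210, 11, 37] (463 -385) L110 W26 dir-6.7 zmax41 z90 37 n268
```

jog_arm(increments=[0,0,3,25.3,-34.4,17,45,0,0,3,23.5,-35.7,17,45,0,0,3,21.6,-37,17,45,0,0,3,19.6,-38,17,45,0,0,3,17.6,-39,17,45,0,0,2.8,15.5,-39.8,17,45,0,0,0,0,0,22,45,0,0,0,0,0,0,45,0,0,0,0,0,0,45])

```text
t: 24.52
ee_pos: [484.7, -226.8, 97.7]
orientation: [-0.186, -3.135, -0.001]
ft_force: [0.4, 1.1, 0.5]
width: 39.4
grasp_force: 0.0
```

jog_arm(increments=[0,0,0,0,-0.5,40,45,0,0,0,0,0,35,45,0,0,0,0,0,15,45,0,0,0,0,0,0,45,0,0,0,0,0,0,45,0,0,0,0,0,0,0,0,0,0,0,0,0,0,0,0,0,0,0,0,0,0,0,0,0,0,-40,0,0,0,0,0,0,-55,0,0,0,0,0,0,-55,0])

```text
t: 25.9
ee_pos: [483.8, -227.4, 159.1]
orientation: [-0.187, -3.135, -0.001]
ft_force: [0.6, -0.8, -1.6]
width: 27.2
grasp_force: 30.0
```

Run:
```python
from h import *
o=get_obs();print(o['width'],o['grasp_force'],o['ee_pos'])
plan([(606.3,51.5,150,101,0,45)],start=(484.5,-227.5,158,83.2))
```

```text
27.192152502779834 29.99979257583618 [ 483.80057985 -227.43476009  159.08297799]
0,0,-2.5,-12.6,41.6,1.1,0,
0,0,-2.5,-14.4,41,1.1,0,
0,0,-2.5,-16.1,40.4,1.1,0,
0,0,-2.5,-17.9,39.6,1.1,0,
0,0,-2.5,-19.6,38.8,1.1,0,
0,0,-2.5,-21.3,37.9,1.1,0,
0,0,-2.5,-22.9,37,1.1,0,
# [606.4  51.4 150.3] 100.7
```

jog_arm(increments=[0,0,-2.5,-12.6,41.6,1,0,0,0,-2.5,-14.4,41,1,0,0,0,-2.5,-16,40.4,1,0,0,0,-2.5,-18,39.6,1,0,0,0,-2.5,-19.6,38.8,1,0,0,0,-2.5,-21.3,38,1,0,0,0,-2.8,-23,37,1,0,0,0,0,0,0,20,0,0,0,0,0,0,10,0,0,0,0,0,0,0,0,0,0,0,0,0,0,0])

```text
t: 27.28
ee_pos: [606.6, 50.7, 121.3]
orientation: [-0.299, 3.127, -0.0]
ft_force: [0.6, -0.5, -2.3]
width: 26.9
grasp_force: 30.0
```

jog_arm(increments=[0,0,0,0,0.8,18,0,0,0,0,0,0,11,0,0,0,0,0,0,5,0,0,0,0,0,0,2.5,0,0,0,0,0,0,0,0,0,0,0,0,0,0,0,0,0,0,0,0,0,45,0,0,0,0,0,0,45,0,0,0,0,0,0,45,0,0,0,0,0,-30,45,0,0,0,0,0,-50,45,0,0,0,10,-20,-50,45])

```text
t: 28.78
ee_pos: [600.5, 31.2, 215.7]
orientation: [0.303, -3.127, -0.0]
ft_force: [0.2, -0.4, 0.9]
width: 39.5
grasp_force: 0.0
```

jog_arm(increments=[0,0,0,10,-20,0,45,0,0,0,0,0,0,45,0,0,0,0,0,0,45])

```text
t: 29.15
ee_pos: [593.5, 9.2, 212.9]
orientation: [0.3, -3.125, -0.001]
ft_force: [-0.5, 0.4, 0.3]
width: 39.7
grasp_force: 0.0
```

Run:
```python
from h import *
px,P=shot('wrist','w9.png')
rect(P,(500,720,-120,150),(94,120))
plan([(463.3,-387.5,120,83.2,45,56)])
```

```text
ALL (614 8) L184 W111 dir-78.9 zmax114 z90 112 n4943
  pix [313, 163, 38, 133] (605 51) L111 W28 dir11.1 zmax114 z90 112 n3342
  pix [164, 173, 23, 21] (591 -82) L17 W16 dir-79.4 zmax101 z90 100 n451
  pix [370, 173, 22, 20] (559 83) L16 W16 dir-78.5 zmax101 z90 100 n404
  pix [173, 263, 21, 20] (670 -66) L17 W17 dir11.4 zmax102 z90 100 n381
  pix [364, 263, 20, 20] (638 98) L17 W16 dir10.6 zmax101 z90 100 n365
at [593.7   9.4 212.8] phi 101.0 toolz [-0.003  0.    -1.   ] w 39.6
0,0,2.2,25.5,-45.6,11.6,45,
0,0,2.2,23.7,-46.5,11.6,45,
0,0,2.2,21.9,-47.4,11.6,45,
0,0,2.2,20,-48.2,11.6,45,
0,0,2.2,18.2,-49,11.6,45,
0,0,2.2,16.3,-49.6,11.6,45,
0,0,2.2,14.4,-50.2,11.6,45,
0,0,2.2,12.4,-50.7,11.6,45,
# [ 463.2 -387.4  120. ] 83.4
```

Seated. Next short post.

jog_arm(increments=[0,0,2.2,25.5,-45.6,11.6,45,0,0,2.2,23.7,-46.5,11.6,45,0,0,2.2,22,-47.4,11.6,45,0,0,2.2,20,-48,11.6,45,0,0,2.2,18,-49,11.6,45,0,0,2.2,16.3,-49.6,11.6,45,0,0,2.2,14.4,-50.2,11.6,45,0,0,2.4,12.4,-50.7,11.6,45,0,0,0,0,0,22,45,0,0,0,0,0,0,45,0,0,0,0,0,0,45])

```text
t: 30.58
ee_pos: [464.4, -386.9, 99.4]
orientation: [-0.185, -3.135, -0.001]
ft_force: [-0.7, 0.2, -0.4]
width: 39.8
grasp_force: 0.0
```

jog_arm(increments=[0,0,0,1,-0.6,40,45,0,0,0,0,0,36,45,0,0,0,0,0,15,45,0,0,0,0,0,0,45,0,0,0,0,0,0,45,0,0,0,0,0,0,0,0,0,0,0,0,0,0,0,0,0,0,0,0,0,0,0,0,0,0,-40,0,0,0,0,0,0,-55,0,0,0,0,0,0,-55,0])

```text
t: 31.95
ee_pos: [462.4, -387.8, 159.8]
orientation: [-0.187, -3.135, -0.001]
ft_force: [0.3, -0.8, -3.0]
width: 27.4
grasp_force: 30.0
```

Run:
```python
from h import *
o=get_obs();print(o['width'],o['grasp_force'],o['ee_pos'])
plan([(623.2,-34.9,150,101,0,48)],start=(463.4,-387.5,158,83.2))
```

```text
27.39747138982103 29.999843537807465 [ 462.41388867 -387.82122162  159.77253894]
0,0,-2,-13,41,0.9,0,
0,0,-2,-14.4,40.5,0.9,0,
0,0,-2,-15.8,40,0.9,0,
0,0,-2,-17.2,39.4,0.9,0,
0,0,-2,-18.6,38.8,0.9,0,
0,0,-2,-19.9,38.1,0.9,0,
0,0,-2,-21.2,37.4,0.9,0,
0,0,-2,-22.5,36.6,0.9,0,
0,0,-2,-23.8,35.8,0.9,0,
# [623.1 -35.1 149.9] 101.2
```

jog_arm(increments=[0,0,-2,-13,41,1,0,0,0,-2,-14.4,40.5,1,0,0,0,-2,-16,40,1,0,0,0,-2,-17.2,39.4,1,0,0,0,-2,-18.6,39,1,0,0,0,-2,-20,38,1,0,0,0,-2,-21.2,37.4,1,0,0,0,-2,-22.5,36.6,1,0,0,0,-1.9,-23.8,35.8,1,0,0,0,0,0,0,28,0,0,0,0,0,0,0,0,0,0,0,0,0,0,0])

```text
t: 33.45
ee_pos: [622.9, -36.1, 122.0]
orientation: [0.303, -3.127, 0.0]
ft_force: [-0.3, -0.9, -1.4]
width: 27.4
grasp_force: 30.0
```

jog_arm(increments=[0,0,0,0,1.2,18,0,0,0,0,0,0,11,0,0,0,0,0,0,6,0,0,0,0,0,0,2.5,0,0,0,0,0,0,0,0,0,0,0,0,0,0,0,0,0,0,0,0,0,45,0,0,0,0,0,0,45,0,0,0,0,0,0,45,0,0,0,0,0,-30,45,0,0,0,0,0,-50,45,0,0,0,10,20,-50,45])

```text
t: 34.95
ee_pos: [609.6, -17.3, 215.1]
orientation: [-0.302, 3.127, -0.0]
ft_force: [0.9, 0.2, 0.5]
width: 39.6
grasp_force: 0.0
```

jog_arm(increments=[0,0,0,10,20,0,45,0,0,0,0,0,0,45,0,0,0,0,0,0,45])

```text
t: 35.33
ee_pos: [595.0, 0.8, 212.6]
orientation: [0.304, -3.125, 0.0]
ft_force: [0.5, -0.1, 0.7]
width: 39.3
grasp_force: 0.0
```

Run:
```python
from h import *
px,P=shot('wrist','w10.png')
rect(P,(500,720,-120,150),(94,120))
plan([(438,59,150,87.2,50,56)])
px,P=shot('top'); rect(P,(380,520,-50,180),(44,110))
```

```text
ALL (614 8) L184 W111 dir-79.0 zmax114 z90 112 n8066
  pix [216, 162, 38, 133] (622 -35) L111 W28 dir11.0 zmax114 z90 112 n3368
  pix [324, 163, 38, 113] (598 49) L95 W27 dir10.9 zmax114 z90 112 n3113
  pix [175, 173, 21, 21] (592 -82) L17 W16 dir11.8 zmax101 z90 100 n425
  pix [381, 173, 22, 21] (559 83) L16 W16 dir-78.8 zmax101 z90 100 n421
  pix [183, 263, 21, 20] (670 -66) L17 W17 dir11.0 zmax101 z90 100 n373
  pix [373, 263, 21, 20] (638 98) L17 W17 dir11.2 zmax101 z90 100 n361
at [595.1   0.6 212.6] phi 101.1 toolz [-0.002 -0.    -1.   ] w 39.7
0,0,3.5,35.7,21.9,15.6,50,
0,0,3.5,37,19.7,15.6,50,
0,0,3.5,38.1,17.4,15.6,50,
0,0,3.5,39.1,15,15.6,50,
# [438.1  59.1 150.2] 87.1
ALL (442 137) L92 W35 dir0.3 zmax54 z90 52 n60
  pix [249, 219, 6, 6] (480 144) L15 W15 dir-89.4 zmax54 z90 52 n31
  pix [248, 246, 6, 5] (402 147) L15 W12 dir-90.0 zmax54 z90 51 n27
```

jog_arm(increments=[0,0,3.5,35.7,22,15,50,0,0,3.5,37,19.7,15,50,0,0,3.5,38,17.4,15,50,0,0,3.4,39,15,15,50,0,0,0,0,0,40,50,0,0,0,0,0,40,50,0,0,0,0,0,0,50,0,0,0,0,0,0,50])

```text
t: 36.42
ee_pos: [439.2, 59.4, 74.5]
orientation: [-0.078, -3.141, 0.0]
ft_force: [0.4, -0.1, 0.3]
width: 43.8
grasp_force: 0.0
```

jog_arm(increments=[0,0,0,1,-0.3,30,50,0,0,0,0,0,20,50,0,0,0,0,0,11,50,0,0,0,0,0,0,50,0,0,0,0,0,0,50,0,0,0,0,0,0,0,0,0,0,0,0,0,0,0,0,0,0,0,0,0,0,0,0,0,0,0,0,0,0,0,0,0,0,0])

```text
t: 37.67
ee_pos: [437.7, 59.3, 13.2]
orientation: [0.076, 3.141, -0.0]
ft_force: [-0.2, -0.3, 2.9]
width: 9.6
grasp_force: 30.0
```

jog_arm(increments=[0,0,0,0,0,-10,0,0,0,0,0,0,-45,0,0,0,0,0,0,-55,0,0,0,0,0,0,-55,0,0,0,0,0,0,-30,0,0,0,0,0,0,0,0,0,0,0,0,0,0,0])

```text
t: 38.55
ee_pos: [436.7, 59.2, 207.3]
orientation: [-0.077, -3.139, 0.0]
ft_force: [-0.3, 0.4, -2.4]
width: 10.3
grasp_force: 30.0
```

Run:
```python
from h import *
plan([(614.7,8.5,210,101,0,45)])
px,P=shot('wrist','w11.png')
rect(P,(370,540,-60,190),(220,255))
```

```text
at [436.7  59.2 207.3] phi 87.2 toolz [-0.001 -0.    -1.   ] w 10.3
0,0,-2.8,-36,-8.4,-0.5,0,
0,0,-2.8,-35.6,-10.1,-0.5,0,
0,0,-2.8,-35.1,-11.9,-0.5,0,
0,0,-2.8,-34.4,-13.6,-0.5,0,
0,0,-2.8,-33.7,-15.2,-0.5,0,
# [614.6   8.4 209.8] 101.2
ALL (438 59) L186 W97 dir87.2 zmax255 z90 244 n26020
  pix [43, 180, 482, 151] (423 60) L186 W69 dir87.2 zmax255 z90 244 n23261
  pix [80, 364, 53, 32] (473 -27) L18 W18 dir-4.3 zmax246 z90 244 n1381
  pix [435, 364, 54, 32] (481 141) L18 W17 dir-3.2 zmax246 z90 245 n1377
```

jog_arm(increments=[0,0,-2.8,-36,-8.4,0,0,0,0,-2.8,-35.6,-10,0,0,0,0,-2.8,-35,-12,0,0,0,0,-2.8,-34.4,-13.6,0,0,0,0,-2.6,-33.7,-15.2,0,0,0,0,0,0,0,30,0,0,0,0,0,0,25,0,0,0,0,0,0,0,0,0,0,0,0,0,0,0])

```text
t: 39.72
ee_pos: [615.4, 8.6, 152.7]
orientation: [0.301, -3.126, -0.0]
ft_force: [-0.4, 0.2, -1.4]
width: 9.9
grasp_force: 30.0
```

Run:
```python
from h import *
plan([(614.8,8.4,112,101,0,45)])
px,P=shot('wrist')
rect(P,(500,720,-120,150),(180,196))
rect(P,(500,720,-120,150),(95,107))
```

```text
at [615.4   8.6 152.7] phi 101.0 toolz [-0.001  0.    -1.   ] w 9.9
0,0,-0,0.6,-0,40.7,0,
# [614.8   8.4 112. ] 101.0
ALL (616 8) L185 W97 dir-79.0 zmax196 z90 190 n9405
  pix [43, 187, 58, 46] (593 -82) L18 W17 dir-78.6 zmax191 z90 190 n2261
  pix [466, 187, 59, 46] (561 83) L18 W17 dir-79.1 zmax192 z90 190 n2276
  pix [137, 189, 14, 35] (587 -55) L15 W5 dir8.7 zmax183 z90 182 n253
  pix [200, 189, 14, 35] (583 -30) L14 W5 dir10.1 zmax183 z90 182 n290
  pix [353, 189, 14, 35] (571 31) L14 W5 dir12.9 zmax183 z90 182 n301
  pix [417, 188, 14, 36] (566 56) L15 W5 dir11.9 zmax183 z90 182 n290
  pix [242, 270, 31, 53] (614 1) L23 W10 dir39.6 zmax196 z90 195 n541
  pix [295, 270, 31, 51] (612 14) L23 W9 dir-18.6 zmax196 z90 195 n552
  pix [80, 364, 48, 32] (671 -66) L18 W18 dir12.2 zmax191 z90 190 n1301
  pix [441, 364, 48, 32] (639 98) L18 W17 dir10.1 zmax191 z90 190 n1296
ALL (610 7) L185 W105 dir-79.0 zmax107 z90 106 n4559
  pix [190, 142, 47, 37] (578 -43) L27 W22 dir-79.6 zmax107 z90 106 n455
  pix [332, 143, 46, 36] (561 42) L27 W21 dir-77.8 zmax107 z90 106 n431
  pix [137, 157, 29, 21] (590 -82) L17 W13 dir-78.0 zmax101 z90 100 n527
  pix [402, 157, 30, 21] (558 83) L17 W13 dir-79.5 zmax101 z90 100 n525
  pix [230, 216, 11, 80] (638 -20) L57 W5 dir10.8 zmax107 z90 106 n594
  pix [327, 216, 12, 80] (626 43) L57 W4 dir11.3 zmax107 z90 106 n555
  pix [194, 219, 10, 76] (643 -43) L54 W4 dir12.1 zmax107 z90 107 n176
  pix [366, 219, 8, 72] (620 66) L50 W3 dir11.6 zmax107 z90 107 n160
  pix [151, 271, 26, 24] (670 -66) L17 W17 dir-80.4 zmax101 z90 100 n563
  pix [391, 271, 28, 24] (638 98) L17 W17 dir-78.4 zmax101 z90 100 n566
```

jog_arm(increments=[0,0,0,1,0,18,0,0,0,0,0,0,11,0,0,0,0,0,0,6,0,0,0,0,0,0,4,0,0,0,0,0,0,1.5,0,0,0,0,0,0,0,0,0,0,0,0,0,0,0])

```text
t: 40.65
ee_pos: [614.7, 8.3, 112.9]
orientation: [-0.301, 3.127, -0.0]
ft_force: [0.1, -0.7, -1.3]
width: 9.6
grasp_force: 30.0
```

jog_arm(increments=[0,0,0,0,0,1,0,0,0,0,0,0,0,0,0,0,0,0,0,0,22,0,0,0,0,0,0,22,0,0,0,0,0,0,22,0,0,0,0,0,-20,22,0,0,0,0,0,-40,22,0,0,0,10,0,-50,22,0,0,0,10,0,-40,45,0,0,0,0,0,0,60,0,0,0,0,0,0,80])

```text
t: 42.02
ee_pos: [594.7, 4.6, 261.9]
orientation: [-0.301, 3.127, -0.0]
ft_force: [0.3, -0.0, 0.1]
width: 46.0
grasp_force: 0.0
```

Run:
```python
from h import *
px,P=shot('wrist','w12.png')
rect(P,(500,720,-120,150),(140,160))
plan([(560,235,260,90,85,56)])
px,P=shot('top')
rect(P,(500,720,180,310),(35,80))
rect(P,(500,720,-500,-300),(35,80))
```

```text
ALL (615 8) L184 W97 dir-78.9 zmax150 z90 149 n1858
  pix [375, 171, 23, 22] (559 83) L16 W16 dir-78.6 zmax150 z90 149 n449
  pix [170, 172, 23, 21] (591 -82) L17 W16 dir-79.4 zmax150 z90 149 n457
  pix [318, 173, 5, 7] (566 29) L5 W3 dir0.6 zmax141 z90 141 n13
  pix [351, 173, 4, 8] (561 56) L6 W2 dir3.7 zmax141 z90 141 n13
  pix [213, 175, 4, 12] (586 -56) L9 W3 dir17.3 zmax141 z90 141 n19
  pix [319, 183, 4, 7] (574 31) L5 W2 dir-0.1 zmax141 z90 141 n12
  pix [178, 261, 22, 22] (671 -66) L17 W17 dir12.7 zmax150 z90 149 n418
  pix [369, 261, 21, 21] (638 98) L16 W16 dir11.4 zmax150 z90 149 n398
  pix [317, 266, 4, 11] (650 47) L10 W3 dir12.5 zmax141 z90 141 n19
  pix [248, 271, 3, 6] (664 -14) L5 W1 dir-8.1 zmax142 z90 141 n10
at [594.3   4.6 261. ] phi 101.0 toolz [-0.001  0.    -1.   ] w 50.0
0,0,2.2,-2,46.6,0.2,85,
0,0,2.2,-0.3,46.6,0.2,85,
0,0,2.2,1.5,46.6,0.2,85,
0,0,2.2,3.3,46.5,0.2,85,
0,0,2.2,5.1,46.3,0.2,85,
# [560.1 235.1 260. ] 90.0
ALL (616 246) L32 W32 dir69.2 zmax65 z90 63 n116
  pix [212, 170, 13, 13] (616 246) L32 W32 dir69.2 zmax65 z90 63 n116
ALL (598 -382) L33 W32 dir62.5 zmax65 z90 62 n130
  pix [419, 177, 14, 13] (598 -382) L33 W32 dir62.5 zmax65 z90 62 n130
```

jog_arm(increments=[0,0,2.2,-2,48,0,75,0,0,2.2,0,48,0,75,0,0,2.2,1.5,48,0,75,0,0,2.2,3.3,48,0,75,0,0,2.2,5,48,0,75,0,0,0,0,0,0,75,0,0,0,0,0,0,75])

```text
t: 43.0
ee_pos: [559.1, 242.0, 260.3]
orientation: [0.001, -3.14, 0.002]
ft_force: [0.3, -1.5, 0.1]
width: 65.8
grasp_force: 0.0
```

Run:
```python
from h import *
px,P=shot('wrist')
rect(P,(560,690,180,310),(54,80))
plan([(616,244,110,90,75,56)])
rect(P,(330,720,280,480),(35,60))
```

```text
ALL (617 243) L33 W33 dir-89.5 zmax64 z90 62 n722
  pix [270, 221, 31, 30] (617 243) L33 W33 dir-89.5 zmax64 z90 62 n722
at [559.3 241.5 260.6] phi 90.0 toolz [-0.002 -0.001 -1.   ] w 66.1
0,0,-0,-18.9,0.8,50.2,75,
0,0,-0,-18.9,0.8,50.2,75,
0,0,-0,-18.9,0.8,50.2,75,
# [616.  243.9 110. ] 90.0
ALL (526 382) L310 W121 dir-0.6 zmax48 z90 46 n4439
  pix [360, 0, 127, 104] (423 383) L122 W103 dir-89.9 zmax48 z90 46 n1848
  pix [369, 118, 97, 164] (586 389) L190 W91 dir-0.9 zmax48 z90 46 n2591
```

jog_arm(increments=[0,0,0,-19.2,0.5,50,75,0,0,0,-19.2,0.5,50,75,0,0,0,-19.2,0.5,50,75,0,0,0,0,0,40,75,0,0,0,0,0,25,75,0,0,0,0,0,14,75,0,0,0,0,0,0,75,0,0,0,0,0,0,75])

```text
t: 44.05
ee_pos: [618.1, 243.8, 33.8]
orientation: [0.001, 3.14, 0.001]
ft_force: [-0.3, -0.9, 0.2]
width: 65.6
grasp_force: 0.0
```

Good. Close, lift, then carry.

jog_arm(increments=[0,0,0,0,0,2,0,0,0,0,0,0,0,0,0,0,0,0,0,0,0,0,0,0,0,0,0,0,0,0,0,0,0,0,0,0,0,0,0,0,-35,0,0,0,0,0,0,-45,0,0,0,0,0,0,-30,0,0,0,0,0,0,0,0,0,0,0,0,0,0,0])

```text
t: 45.3
ee_pos: [616.3, 243.5, 139.2]
orientation: [-0.0, -3.14, 0.001]
ft_force: [-0.1, -0.8, -2.1]
width: 33.7
grasp_force: 30.0
```

Run:
```python
from h import *
plan([(388,387,138,90,0,50)])
```

```text
at [616.3 243.5 139.2] phi 90.0 toolz [-0.002 -0.001 -1.   ] w 33.7
0,0,-0,38,23.9,0.2,0,
0,0,-0,38,23.9,0.2,0,
0,0,-0,38,23.9,0.2,0,
0,0,-0,38,23.9,0.2,0,
0,0,-0,38,23.9,0.2,0,
0,0,-0,38,23.9,0.2,0,
# [388.3 387.  138. ] 90.0
```

jog_arm(increments=[0,0,0,38,24,0,0,0,0,0,38,24,0,0,0,0,0,38,24,0,0,0,0,0,38,24,0,0,0,0,0,38,24,0,0,0,0,0,38,24,0,0,0,0,0,0,0,0,0,0,0,0,0,0,0,0])

```text
t: 46.3
ee_pos: [388.9, 387.4, 139.4]
orientation: [0.001, -3.14, 0.002]
ft_force: [-0.6, 1.2, -1.2]
width: 33.4
grasp_force: 30.0
```

jog_arm(increments=[0,0,0,0,0,40,0,0,0,0,0,0,35,0,0,0,0,0,0,22,0,0,0,0,0,0,0,0,0,0,0,0,0,0,0])

```text
t: 46.92
ee_pos: [390.1, 387.7, 43.9]
orientation: [0.002, 3.141, 0.0]
ft_force: [0.3, 0.3, -0.1]
width: 33.9
grasp_force: 30.0
```

jog_arm(increments=[0,0,0,0,0,5,0,0,0,0,0,0,0,0,0,0,0,0,0,0,60,0,0,0,0,0,0,60,0,0,0,0,0,0,60,0,0,0,0,0,-40,60,0,0,0,0,0,-55,75,0,0,0,0,0,-60,75,0,0,0,0,0,-60,75,0,0,0,0,0,0,75,0,0,0,0,0,0,75])

```text
t: 48.3
ee_pos: [388.8, 387.6, 253.2]
orientation: [-0.0, -3.141, 0.0]
ft_force: [-0.5, -0.3, -0.1]
width: 66.0
grasp_force: 0.0
```

Run:
```python
from h import *
px,P=shot('wrist','w13.png')
rect(P,(330,480,310,460),(50,80))
plan([(540,-378,256,90,75,55)])
```

```text
ALL (390 388) L33 W33 dir-25.9 zmax67 z90 66 n876
  pix [268, 169, 33, 35] (390 388) L33 W33 dir-25.9 zmax67 z90 66 n876
at [388.4 387.3 252.3] phi 90.0 toolz [-0.002 -0.002 -1.   ] w 66.2
0,0,-0,-10.1,-51,-0.2,75,
0,0,-0,-10.1,-51,-0.2,75,
0,0,-0,-10.1,-51,-0.2,75,
0,0,-0,-10.1,-51,-0.2,75,
0,0,-0,-10.1,-51,-0.2,75,
0,0,-0,-10.1,-51,-0.2,75,
0,0,-0,-10.1,-51,-0.2,75,
0,0,-0,-10.1,-51,-0.2,75,
0,0,-0,-10.1,-51,-0.2,75,
0,0,-0,-10.1,-51,-0.2,75,
0,0,-0,-10.1,-51,-0.2,75,
0,0,-0,-10.1,-51,-0.2,75,
0,0,-0,-10.1,-51,-0.2,75,
0,0,-0,-10.1,-51,-0.2,75,
0,0,-0,-10.1,-51,-0.2,75,
# [ 539.8 -377.8  255.3] 90.0
```

jog_arm(increments=[0,0,0,-10,-51,0,75,0,0,0,-10,-51,0,75,0,0,0,-10,-51,0,75,0,0,0,-10,-51,0,75,0,0,0,-10,-51,0,75,0,0,0,-10,-51,0,75,0,0,0,-10,-51,0,75,0,0,0,-10,-51,0,75,0,0,0,-10,-51,0,75,0,0,0,-10,-51,0,75,0,0,0,-10,-51,0,75,0,0,0,-10,-51,0,75])

```text
t: 49.85
ee_pos: [508.1, -225.4, 251.3]
orientation: [-0.001, -3.138, -0.003]
ft_force: [0.4, 0.6, 0.1]
width: 66.1
grasp_force: 0.0
```

jog_arm(increments=[0,0,0,-10,-51,0,75,0,0,0,-10,-51,0,75,0,0,0,-10,-51,0,75,0,0,0,0,0,0,75,0,0,0,0,0,0,75])

```text
t: 50.48
ee_pos: [538.0, -376.1, 251.3]
orientation: [-0.001, -3.138, -0.004]
ft_force: [-0.0, 0.8, 0.3]
width: 66.0
grasp_force: 0.0
```

Run:
```python
from h import *
px,P=shot('wrist')
rect(P,(540,720,-480,-280),(54,80))
plan([(597,-385,110,90,75,56)])
```

```text
ALL (598 -385) L33 W33 dir-1.4 zmax64 z90 62 n751
  pix [260, 225, 31, 31] (598 -385) L33 W33 dir-1.4 zmax64 z90 62 n751
at [ 538.3 -375.7  252. ] phi 90.0 toolz [-0.002  0.002 -1.   ] w 65.9
0,0,0,-19.6,-3.1,47.3,75,
0,0,0,-19.6,-3.1,47.3,75,
0,0,0,-19.6,-3.1,47.3,75,
# [ 597.1 -385.   110.1] 90.0
```

jog_arm(increments=[0,0,0,-20,-3,50,75,0,0,0,-20,-3,50,75,0,0,0,-20,-3,45,75,0,0,0,0,0,40,75,0,0,0,0,0,22,75,0,0,0,0,0,12,75,0,0,0,0,0,0,75,0,0,0,0,0,0,75])

```text
t: 51.52
ee_pos: [599.9, -386.8, 36.3]
orientation: [0.0, 3.139, -0.002]
ft_force: [0.4, 0.7, 0.1]
width: 65.9
grasp_force: 0.0
```

jog_arm(increments=[0,0,0,1.5,1.5,4,75,0,0,0,0,0,0,0,0,0,0,0,0,0,0,0,0,0,0,0,0,0,0,0,0,0,0,0,0,0,0,0,0,0,0,0,0,0,0,0,0,-40,0,0,0,0,0,0,-55,0,0,0,0,0,0,-60,0,0,0,0,0,0,-60,0,0,0,0,0,0,0,0,0,0,0,0,0,0,0])

```text
t: 53.02
ee_pos: [597.0, -384.3, 244.9]
orientation: [-0.0, -3.141, -0.001]
ft_force: [0.4, -0.1, -2.3]
width: 33.6
grasp_force: 30.0
```

Run:
```python
from h import *
plan([(470,0,250,90,0,52),(441,387,250,90,0,52)])
```

```text
at [ 597.  -384.3  244.9] phi 90.0 toolz [-0.001  0.001 -1.   ] w 33.6
0,0,-0,15.9,48,-0.6,0,
0,0,-0,15.9,48,-0.6,0,
0,0,-0,15.9,48,-0.6,0,
0,0,-0,15.9,48,-0.6,0,
0,0,-0,15.9,48,-0.6,0,
0,0,-0,15.9,48,-0.6,0,
0,0,-0,15.9,48,-0.6,0,
0,0,-0,15.9,48,-0.6,0,
# [ 4.698e+02 -3.000e-01  2.497e+02] 90.0
0,0,-0,3.6,48.4,-0,0,
0,0,-0,3.6,48.4,-0,0,
0,0,-0,3.6,48.4,-0,0,
0,0,-0,3.6,48.4,-0,0,
0,0,-0,3.6,48.4,-0,0,
0,0,-0,3.6,48.4,-0,0,
0,0,-0,3.6,48.4,-0,0,
0,0,-0,3.6,48.4,-0,0,
# [441.1 387.  249.7] 90.0
```

jog_arm(increments=[0,0,0,16,48,0,0,0,0,0,16,48,0,0,0,0,0,16,48,0,0,0,0,0,16,48,0,0,0,0,0,16,48,0,0,0,0,0,16,48,0,0,0,0,0,16,48,0,0,0,0,0,16,48,0,0,0,0,0,3.6,48.4,0,0,0,0,0,3.6,48.4,0,0,0,0,0,3.6,48.4,0,0,0,0,0,3.6,48.4,0,0])

```text
t: 54.52
ee_pos: [453.6, 194.0, 243.5]
orientation: [-0.0, -3.138, 0.003]
ft_force: [0.6, 0.2, -0.2]
width: 33.9
grasp_force: 30.0
```

jog_arm(increments=[0,0,0,3.6,48.4,0,0,0,0,0,3.6,48.4,0,0,0,0,0,3.6,48.4,0,0,0,0,0,3.6,48.4,0,0,0,0,0,0,0,50,0,0,0,0,0,0,50,0,0,0,0,0,0,0,0,0,0,0,0,0,0,0])

```text
t: 55.52
ee_pos: [441.0, 386.6, 145.9]
orientation: [-0.001, -3.141, 0.001]
ft_force: [0.5, 1.1, -0.9]
width: 33.6
grasp_force: 30.0
```

jog_arm(increments=[0,0,0,-1,0,45,0,0,0,0,0,0,40,0,0,0,0,0,0,20,0,0,0,0,0,0,0,0,0,0,0,0,0,0,0,0,0,0,0,0,0,60,0,0,0,0,0,0,60,0,0,0,0,0,0,60,0,0,0,0,0,-40,60,0,0,0,0,0,-55,60,0,0,0,0,0,-60,60,0,0,0,0,0,-60,60])

```text
t: 57.02
ee_pos: [441.6, 386.4, 257.6]
orientation: [-0.0, -3.142, 0.0]
ft_force: [0.7, 0.0, 0.4]
width: 52.5
grasp_force: 0.0
```

jog_arm(increments=[0,0,0,0,0,0,60,0,0,0,0,0,0,60])

```text
t: 57.28
ee_pos: [441.5, 386.2, 255.2]
orientation: [-0.0, -3.141, 0.0]
ft_force: [0.4, -0.3, -1.6]
width: 53.1
grasp_force: 0.0
```

Run:
```python
from h import *
px,P=shot('wrist','w14.png')
rect(P,(330,500,310,460),(50,80))
px,P=shot('top','t9.png')
rect(P,(500,720,-120,150),(138,170)); rect(P,(680,900,-150,250),(30,100))
px,P=shot('scene','s9.png')
for c in ('top','scene'):
  print([(np.round(r['centre']).astype(int).tolist(),round(r['p'],2)) for r in models.look_for('clamp_a_center',c)])
  print([(np.round(r['centre']).astype(int).tolist(),round(r['p'],2)) for r in models.look_for('eyepiece_a_center',c)])
```

```text
ALL (417 388) L88 W33 dir-0.7 zmax67 z90 66 n1780
  pix [269, 118, 34, 34] (389 388) L33 W32 dir89.4 zmax67 z90 66 n915
  pix [269, 171, 33, 34] (444 387) L33 W33 dir-61.7 zmax67 z90 66 n865
ALL (615 10) L187 W97 dir-78.9 zmax153 z90 149 n204
  pix [322, 148, 7, 7] (670 -66) L16 W15 dir-79.6 zmax152 z90 150 n37
  pix [263, 159, 7, 7] (638 102) L17 W15 dir11.5 zmax151 z90 150 n37
  pix [328, 175, 7, 7] (592 -81) L17 W16 dir-79.0 zmax153 z90 149 n39
  pix [310, 180, 4, 5] (582 -28) L12 W6 dir34.6 zmax141 z90 140 n9
  pix [268, 187, 7, 7] (560 86) L17 W16 dir11.6 zmax149 z90 148 n38
ALL (762 63) L320 W165 dir85.9 zmax81 z90 77 n2197
  pix [268, 101, 66, 37] (798 -3) L193 W84 dir84.5 zmax81 z90 78 n1899
  pix [227, 121, 18, 18] (766 197) L53 W53 dir-48.1 zmax51 z90 47 n248
  pix [301, 149, 10, 6] (694 -18) L29 W10 dir-80.6 zmax66 z90 63 n35
  pix [272, 154, 10, 3] (682 70) L27 W4 dir89.0 zmax63 z90 61 n15
[]
[([394, 373, 26], 0.56)]
[]
[([396, 390, 51], 0.52), ([643, 65, 8], 0.35)]
```

View pics/s9.png

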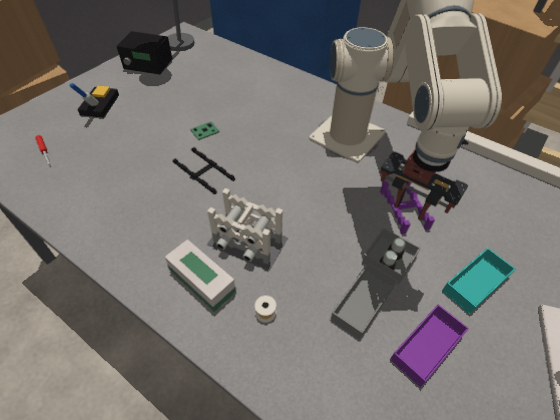

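View pics/t9.png

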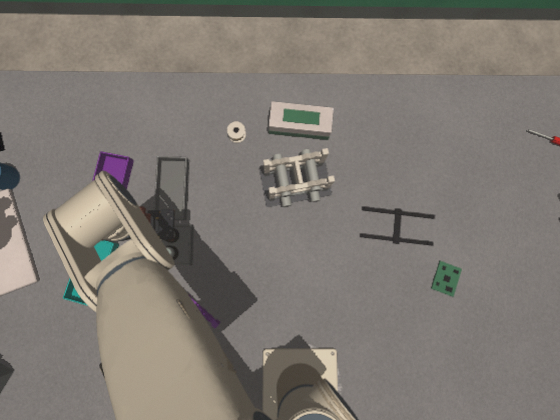

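The scene picture shows the stack locked at (245,228) and both eyepieces in the square bin at (397,250). The spool, carton and board are where they started. No clamp block shows in any view.

```bash
python3 -c "
from h import *
print(job.close_job())"
```

```text
the job is handed in; nothing more can be done
None
```

I handed the job in at about 57 s: the long posts, first frame, short posts and second frame are stacked and locked on the cradle, both eyepieces are in the square bin, there were no clamp blocks to stow, and the spool, carton and board were not touched; the hand-in returned no verdict.

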